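# Line up chrome badges on a painted panel with a lipped straightedge

### The job

Take the lipped straightedge from its wooden rest and lay it on the turquoise panel with its lip flush along the long edge nearest the robot; then set every chrome badge from the rubber mat flat on the panel with one long side flush against the straightedge's plain edge, side by side anywhere along it. With the straightedge and all badges flush, lift it away without disturbing the row and lay it back flat on its rest, the lip hanging down beside the block. The paint is fresh: never press the straightedge or the gripper on the panel with more than 25 N, and leave the bottle and jar alone.

Things in the scene. Friction and masses are not known exactly. Their poses are not given: they have to be found in the camera images.
- panel: turquoise painted car-body panel fixed to the bench, a flat slab 180 (x) x 320 (y) x 25 mm high; origin at the centre of its underside, x pointing away from the robot; its long edge nearest the robot is the upright face at x = -90 mm; the fresh paint allows at most 25 N of push from the straightedge or the gripper
- guide: loose lipped straightedge, about 0.45 kg: aluminium blade 60 (x) x 260 (y) x 4 mm; orange lip 8 mm thick outside its -x side, from 4 mm above to 12 mm below the blade's underside; black upright grip rib 14 (x) x 80 (y) mm centred at x -6, y 0, top 38 mm above the underside. Origin: centre of the blade's underside, z up, x away from the lip. Lip's inner face at x = -30 mm; plain edge at x = +30 mm
- guide_left (a point): point on the inner face of the guide's lip, 5 mm from its +y end, 6 mm below the blade's underside
- guide_right (a point): point on the inner face of the guide's lip, 5 mm from its -y end, 6 mm below the blade's underside
- rest: fixed wooden block 44 (x) x 200 (y) x 20 mm high on the bench, on whose top the guide's blade lies at the start, centred, axes alike, its lip hanging down beside the block; origin at the centre of its underside
- mat: fixed black rubber mat 180 x 200 x 4 mm thick on the bench, where the badges lie at the start; origin at the centre of its underside
- badge1: a loose chrome car badge: a bar 24 (x) x 36 (y, its long side) x 14 mm high (z) with a flat orange enamel disc and stripe on top (disc 3 mm proud, seen only); it looks the same turned half round; origin at the centre of its underside; about 45 g; may be absent (then there is nothing to do for it)
- badge2: a loose chrome car badge: a bar 24 (x) x 36 (y, its long side) x 14 mm high (z) with a flat maroon enamel disc and stripe on top (disc 3 mm proud, seen only); it looks the same turned half round; origin at the centre of its underside; about 45 g; may be absent (then there is nothing to do for it)
- badge3: a loose chrome car badge: a bar 24 (x) x 36 (y, its long side) x 14 mm high (z) with a flat white enamel disc and stripe on top (disc 3 mm proud, seen only); it looks the same turned half round; origin at the centre of its underside; about 45 g; may be absent (then there is nothing to do for it)
- badge4: a loose chrome car badge: a bar 24 (x) x 36 (y, its long side) x 14 mm high (z) with a flat blue enamel disc and stripe on top (disc 3 mm proud, seen only); it looks the same turned half round; origin at the centre of its underside; about 45 g; may be absent (then there is nothing to do for it)
- spray: bystander: white bottle with black cap, 76 mm wide, 150 mm tall; origin at the centre of its underside
- wax: bystander: wax jar with red lid, 84 mm wide, 50 mm tall; origin at the centre of its underside

How it is judged:
On the way, in this order (a step that is already met when the one before it is completed fails the run):
1. the straightedge lies on the panel with its lip flush (within 3 mm at both ends) along the edge nearest the robot (x of guide_left in the frame of panel between -0.093 and -0.0875 m and y of guide_left in the frame of panel between -0.165 and 0.165 m and x of guide_right in the frame of panel between -0.093 and -0.0875 m and y of guide_right in the frame of panel between -0.165 and 0.165 m and z of guide in the frame of panel between 0.022 and 0.0275 m and angle between guide's own z axis and vertical below 0.04 rad), for 0.3 s.
2. with the straightedge still flush, every badge lies flat on the panel, a long side against the straightedge's plain edge (gap under 3.5 mm, under 0.08 rad askew) (x of guide_left in the frame of panel between -0.0935 and -0.0875 m and y of guide_left in the frame of panel between -0.165 and 0.165 m and x of guide_right in the frame of panel between -0.0935 and -0.0875 m and y of guide_right in the frame of panel between -0.165 and 0.165 m and z of guide in the frame of panel between 0.022 and 0.0275 m and angle between guide's own z axis and vertical below 0.04 rad and x of badge1 in the frame of guide between 0.0395 and 0.0455 m and y of badge1 in the frame of guide between -0.13 and 0.13 m and z of badge1 in the frame of panel between 0.022 and 0.028 m and angle between the y axis of each of badge1, badge2, badge3, badge4 and the y axis of guide, either way round below 0.08 rad and angle between each of badge1, badge2, badge3, badge4's own z axis and vertical below 0.06 rad and x of badge2 in the frame of guide between 0.0395 and 0.0455 m and y of badge2 in the frame of guide between -0.13 and 0.13 m and z of badge2 in the frame of panel between 0.022 and 0.028 m and x of badge3 in the frame of guide between 0.0395 and 0.0455 m and y of badge3 in the frame of guide between -0.13 and 0.13 m and z of badge3 in the frame of panel between 0.022 and 0.028 m and x of badge4 in the frame of guide between 0.0395 and 0.0455 m and y of badge4 in the frame of guide between -0.13 and 0.13 m and z of badge4 in the frame of panel between 0.022 and 0.028 m), for 0.3 s.
At the end, for the whole second after the job is handed in: Every badge lies flat and still on the panel, long side parallel to the panel's near edge within 0.1 rad, its centre 68 to 78.5 mm from that edge (72 mm when all is perfectly flush); the straightedge lies flat and still on its rest block, within 30 mm of centred and 0.2 rad of its direction (x of badge1 in the frame of panel between -0.022 and -0.0115 m and y of badge1 in the frame of panel between -0.16 and 0.16 m and z of badge1 in the frame of panel between 0.022 and 0.028 m and angle between the y axis of each of badge1, badge2, badge3, badge4 and the y axis of panel, either way round below 0.1 rad and angle between each of badge1, badge2, badge3, badge4's own z axis and vertical below 0.06 rad and linear speed of each of badge1, badge2, badge3, badge4, guide below 0.02 m/s and x of badge2 in the frame of panel between -0.022 and -0.0115 m and y of badge2 in the frame of panel between -0.16 and 0.16 m and z of badge2 in the frame of panel between 0.022 and 0.028 m and x of badge3 in the frame of panel between -0.022 and -0.0115 m and y of badge3 in the frame of panel between -0.16 and 0.16 m and z of badge3 in the frame of panel between 0.022 and 0.028 m and x of badge4 in the frame of panel between -0.022 and -0.0115 m and y of badge4 in the frame of panel between -0.16 and 0.16 m and z of badge4 in the frame of panel between 0.022 and 0.028 m and z of guide in the frame of rest between 0.017 and 0.0225 m and horizontal distance between guide and rest below 0.03 m and angle between guide's own z axis and vertical below 0.05 rad and angle between the y axis of guide and the y axis of rest, either way round below 0.2 rad); the robot touches nothing.
It fails at once if the straightedge or the gripper's fingers press on the painted panel with more than 25 N (contact force between any of guide, the fingers and panel above 25 N).
It fails at once if the spray is shifted by more than 3 cm (distance of spray from where it was at the start of the episode above 0.03 m).
It fails at once if the wax is shifted by more than 3 cm (distance of wax from where it was at the start of the episode above 0.03 m).
Of badge1, badge2, badge3, badge4 only 3 to 4 are there at a start; the rules pass over those that are not, and their reading is None.
At some moment in a run one of badge1, badge2, badge3, badge4 may be knocked a few centimetres aside while the robot is not near it.
It also fails if it takes over 210 s, if anything falls off the work surface, if the arm or the gripper's body presses on something with over 40 N, if the wrist force passes 120 N, or if a joint passes its speed limit or range.

### The arm

A 7-joint arm with a two-finger parallel gripper is mounted at the origin on the work surface. World frame = base frame: x ahead of the robot, y to its left, z up, the work surface at z = 0. Lengths are in m, angles in rad, forces in N, time in s.
With the tool pointing down it reaches from about 0.35 to 0.9 m from the base axis. Payload 8.1 kg.
Tool frame: the origin (TCP) lies on the centre line of the jaws, within the pads' length; the fingertips stand 11 mm ahead of it and the grasp point (between the pads) lies 8 mm behind it (arm.nose_length is the distance from the TCP to the fingertips, in m); z points along the fingers, y is the line along which they close (so a half turn about z gives the same grasp; the last joint's range is limited). The gripper opens to 92 mm and grips with 3 to 60 N. Pads are 19 mm wide; open, the fingers measure 130 mm over their backs; the gripper's body (75 mm by 190 mm) begins 47 mm behind the grasp point.
Start: joints at [-1.316, 0.434, 0.025, 1.573, -0.012, 1.134, -0.075], TCP at [0.219, 0.585, 0.238] pointing down, gripper open.
Joint ranges: [-2.62, 2.62], [-0.44, 2.09], [-1.27, 1.32], [0.08, 2.57], [-1.32, 4.46], [0.12, 2], [-2.74, 2.74]. Speed limits (rad/s): [2.22, 2.22, 3.01, 3.01, 3.14, 3.14, 3.14].

### API

Orientations are given as a rotation vector (axis times angle).
In Python, from cell import arm gives the robot as it stands.
- The arm moves only by the tool jog_arm, never from a script. Its argument "moves" is a list of rows, each a list of 4 numbers: the shift along the tool's x, y, z in m, then the turn about the tool's z in rad. In form: [[tx, ty, tz, spin], ...]. A call has 1 to 20 rows; each row is the pose to reach, as a shift and turn from the pose commanded when the call began, along the tool's axes at that moment; what a row does not reach only later rows make up. A row lasts 1/8 s, in which the tool goes at most 62.5 mm and 10.7 degrees, less where a joint would pass 70% of its speed; a pose out of reach is approached as far as the arm can. A call with a gripper value outside its range is refused whole. "hand" is the finger opening in m, from 0 to 0.0918, set as the call begins (left out, the last holds). The fingers move at their own pace and stop on an object; "newtons" is the grip in N (left out, the last holds). Time passes only in rows, so rows that repeat a pose let the fingers close. It gives the time, the measured TCP pose, the force, the opening and the grip force at its end, in the units of the state.
- arm.observe(): the state, without advancing time (a new reading comes with each control period).
- arm.get_image(name): name is "scene" or "top" or "wrist"; returns a dict with "color" (420x560x3 uint8, red, green, blue), "z_map" (420x560 float32, m along the optical axis (not along the pixel's ray), 0 where there is no reading), "fx", "fy", "cx", "cy" (pixels), "rvec" (rotation vector, rad) and "tvec" (3), from world to camera coordinates, as OpenCV has them. Camera axes: x right, y down, z forward; pixel columns grow to the right and rows downward; lengths in m; the calibration is good to about 2 mm. The wrist camera is an equidistant fisheye: a pixel r from the principal point sees the ray r / f radians off the axis. A picture is of the moment at which its call begins.
- arm.sign_off(): hands the job in; it is judged then, once.
The state is a dict: "clock": time; "joints": joint angles; "dq": joint speeds; "joint_efforts": joint torques, N m; "position": TCP position; "ee_rot": TCP orientation; "force": force on the tool from outside, world axes, zero at the start; "ft_torque": the same for the moment, N m; "width": opening from 0.0 (shut) to 1.0 (fully open); "gripper_force": force on a finger pad.
Only numpy, scipy, OpenCV 4.12 (cv2) and the standard library are available. Lean on these libraries where they do the work, as an engineer would, in place of code of your own. Each camera call takes 0.05 s, during which the arm holds its last target. There are 200 camera calls.

## Working session

There is one attempt and no reset: what is moved stays moved. The work goes in short steps, Python scripts to look and compute and a tool call to move; the robot and the scene stay as the last step left them, time stands still between calls to the robot, and variables do not carry over. Pictures are saved under pics/ and viewed, at most 16 in all, crops included, and the job is handed in when it is done.

Besides the shell and the picture viewer there is one more tool, called after "Call:" in YAML: its name, and indented under it one key for each argument. jog_arm: Moves the arm, as the interface text tells. Its arguments: {"type":"object","properties":{"moves":{"type":"array"},"hand":{"type":"number"},"newtons":{"type":"number"}},"required":["moves"]}

```bash
mkdir -p pics; ls
python3 - <<'E'
from cell import arm
import cv2,numpy as np
s=arm.observe();print({k:np.round(v,4) for k,v in s.items()})
ims={}
for n in ["top","scene","wrist"]:
    i=arm.get_image(n);ims[n]=i;cv2.imwrite(f"pics/{n}0.png",i["color"][:,:,::-1])
    print(n,i["fx"],i["fy"],i["cx"],i["cy"],i["rvec"],i["tvec"],-cv2.Rodrigues(np.array(i["rvec"]))[0].T@np.array(i["tvec"]), (i["z_map"]>0).mean())
np.save("im0.npy",ims,allow_pickle=True)
E
```

```text
pics
{'clock': np.float64(0.0), 'joints': array([-1.3156,  0.4352,  0.025 ,  1.5741, -0.0116,  1.134 , -0.0751]), 'dq': array([-0.0025, -0.0002, -0.0008, -0.0009,  0.0004,  0.0009, -0.0006]), 'joint_efforts': array([ 0.00000e+00, -6.67884e+01,  9.84600e-01, -3.14434e+01,
       -6.05000e-02,  4.35000e-02,  2.00000e-04]), 'position': array([0.2188, 0.5849, 0.237 ]), 'ee_rot': array([-5.5910e-01, -3.0913e+00,  2.4000e-03]), 'force': array([-0.1002,  0.42  , -0.5217]), 'ft_torque': array([0.0633, 0.0065, 0.0463]), 'gripper_force': np.float64(0.0), 'width': np.float64(1.0003)}
top 543.226961560626 543.226961560626 284.96433549574374 208.58658736552024 [ 2.12009808 -2.17157922  0.19229371] [-0.00616487  0.58873847  1.60405989] [0.32470835 0.01283743 1.67751567] 0.995875850340136
scene 385.03811533628766 385.03811533628766 275.0171404950203 215.01946434543058 [ 2.21993957  0.64018606 -0.2876261 ] [-0.49508975 -0.17827706  1.26080826] [ 0.98448906 -0.63755674  0.70059741] 0.9959098639455782
wrist 325.19226210127806 325.19226210127806 279.0471651492308 210.8114512255439 [-2.35943349 -1.63833727 -0.25688301] [-0.624019   -0.03909305  0.39102424] [0.14034807 0.61425673 0.3831697 ] 0.9960714285714286
```

View pics/top0.png

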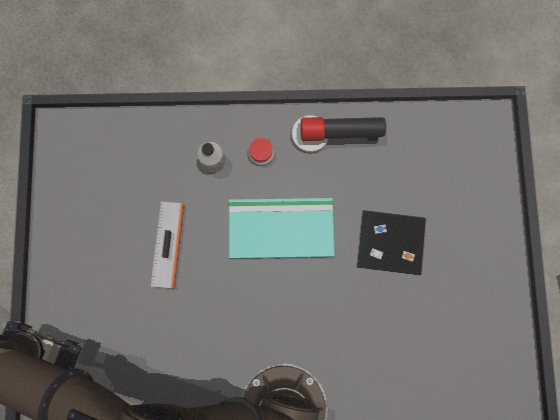

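View pics/scene0.png

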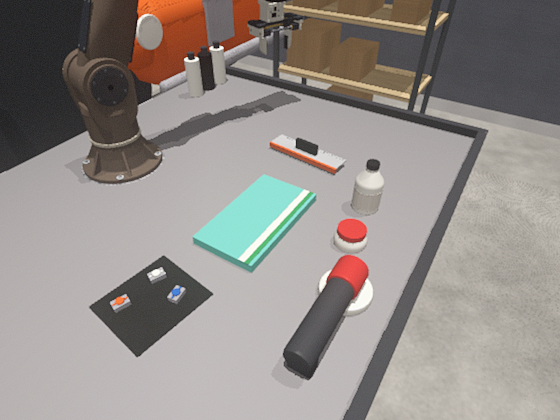

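The top view shows the guide at (167,245) with its orange lip on the right, the panel at (229–333, 198–258), and the mat at (392,242). Three badges lie on the mat: blue (380,229), white (376,254) and orange (408,256). There is no maroon badge. The scene view shows the same three badges, with the bottle and jar beyond the panel.

```bash
cat > h.py <<'E'
import cv2,numpy as np
from scipy.spatial.transform import Rotation as R
def cam(i):
    r=R.from_rotvec(np.ravel(i["rvec"])).as_matrix(); return r,-r.T@np.ravel(i["tvec"])
def rays(i,px,fish):
    px=np.atleast_2d(np.asarray(px,float)); r,c=cam(i)
    d=(px-[i["cx"],i["cy"]])/[i["fx"],i["fy"]]
    if fish:
        t=np.linalg.norm(d,axis=1,keepdims=True)+1e-12
        d=np.hstack([d/t*np.sin(t),np.cos(t)])
    else: d=np.hstack([d,np.ones((len(d),1))])
    return c,d@r
def plane(i,px,z,fish=False):
    c,d=rays(i,px,fish); return c+d*((z-c[2])/d[:,2])[:,None]
def tri(i1,p1,f1,i2,p2,f2):
    c1,d1=rays(i1,p1,f1);c2,d2=rays(i2,p2,f2);out=[]
    for a,b in zip(d1,d2):
        a=a/np.linalg.norm(a);b=b/np.linalg.norm(b)
        A=2*np.eye(3)-np.outer(a,a)-np.outer(b,b)
        p=np.linalg.solve(A,(np.eye(3)-np.outer(a,a))@c1+(np.eye(3)-np.outer(b,b))@c2)
        out.append(np.r_[p,np.linalg.norm(np.cross(c2-c1,a)@b/np.linalg.norm(np.cross(a,b)))])
    return np.array(out)
def hsv(i): return cv2.cvtColor(i["color"],cv2.COLOR_RGB2HSV)
def blobs(m,amin,k=0):
    m=m.astype(np.uint8)
    if k: m=cv2.morphologyEx(m,cv2.MORPH_CLOSE,np.ones((k,k)))
    cs,_=cv2.findContours(m,cv2.RETR_EXTERNAL,cv2.CHAIN_APPROX_NONE)
    return sorted([c for c in cs if cv2.contourArea(c)>=amin],key=cv2.contourArea,reverse=True)
def rect3(c,i,z,fish=False):
    """contour -> metric min-area rectangle on plane z: centre, sides, yaw of long side, in [-90,90)"""
    P=plane(i,c.reshape(-1,2),z,fish)[:,:2].astype(np.float32)
    (ctr,(w,h),a)=cv2.minAreaRect(P*1000)
    if w<h: w,h,a=h,w,a+90
    return np.round(np.array(ctr)/1000,4),round(w,1),round(h,1),round((a+90)%180-90,2)
def center(c): m=cv2.moments(c); return np.array([m["m10"],m["m01"]])/m["m00"]
E
python3 - <<'E'
from h import *
d=np.load("im0.npy",allow_pickle=True).item()
t,s=d["top"],d["scene"];T,S=hsv(t),hsv(s)
inr=lambda H,lo,hi:cv2.inRange(H,lo,hi)
def show(n,c,i,z): print(n,center(c).round(1),cv2.contourArea(c),rect3(c,i,z))
p=inr(T,(75,80,80),(95,255,255)); b=blobs(p,200)
for c in b: show("panel",c,t,.025)
for i,H,n in((t,T,"top"),(s,S,"scene")):
    for col,lo,hi in(("orange",(3,150,120),(16,255,255)),("blue",(105,120,80),(125,255,255))):
        for c in blobs(inr(H,lo,hi),5): show(n+col,c,i,.02)
# rib : dark near guide
m=inr(T,(0,0,0),(179,255,45)); m[:,:150]=0;m[:200]=0;m[290:]=0
for c in blobs(m,40): show("dark",c,t,.058)
m=inr(T,(0,0,140),(179,60,255))
for c in blobs(m,20): show("bright",c,t,.018)
m=inr(S,(0,0,140),(179,60,255))
for c in blobs(m,20): show("sbright",c,s,.018)
m=inr(S,(0,0,0),(179,255,45))
for c in blobs(m,40): show("sdark",c,s,.058)
E
```

```text
toporange [177.1 246.5] 94.0 (array([0.4879, 0.3101]), 254.5, 6.8, -6.26)
toporange [408.3 255.9] 7.0 (array([ 0.4373, -0.396 ]), 14.3, 9.5, 54.4)
topblue [379.8 228.7] 18.0 (array([ 0.5241, -0.3121]), 19.9, 15.1, -47.04)
sceneorange [169.9  38.1] 4002.0 (array([-0.8169,  1.0949]), 1564.8, 447.1, -44.9)
sceneorange [242.1  21.5] 923.5 (array([-0.5683,  1.4552]), 1087.6, 199.1, -57.36)
sceneorange [303.3 157.4] 232.5 (array([0.4905, 0.3038]), 264.6, 22.0, -6.2)
sceneorange [119.3 300.1] 40.5 (array([ 0.4403, -0.3925]), 26.1, 17.8, 39.41)
sceneblue [175.5 291.9] 38.0 (array([ 0.5258, -0.312 ]), 26.7, 17.3, -46.51)
dark [528.9 246. ] 181.5 (array([ 0.4624, -0.751 ]), 268.9, 10.0, 0.13)
bright [243.4  49.7] 4919.0 (array([1.1284, 0.109 ]), 412.9, 246.6, -50.61)
bright [530.   60.1] 2791.5 (array([ 1.0653, -0.8274]), 298.9, 241.2, 6.94)
bright [165.2 244.4] 1631.0 (array([0.4932, 0.3472]), 261.9, 61.9, -6.37)
bright [546.7 157.7] 1282.0 (array([ 0.7438, -0.8474]), 285.9, 93.2, -6.11)
bright [549.7 243.2] 659.5 (array([ 0.4381, -0.841 ]), 252.4, 61.7, -0.06)
bright [280.6 208. ] 532.5 (arr
[... 1273 characters left out ...]
, 0.8529]), 160.7, 68.4, -0.31)
sbright [317.9  83.7] 140.5 (array([0.2623, 0.8533]), 126.1, 70.8, 0.1)
sbright [290.   77.1] 131.0 (array([0.1278, 0.853 ]), 144.4, 68.5, -0.28)
sbright [418.  103.3] 86.5 (array([0.6968, 0.903 ]), 171.2, 24.1, -80.65)
sbright [119.8 176.1] 31.5 (array([ 0.0784, -0.08  ]), 37.1, 20.3, -41.36)
sbright [123.2 141.2] 28.0 (array([-0.0703,  0.0676]), 98.9, 24.3, 72.33)
sdark [34.6 60. ] 8806.0 (array([-1.1245,  0.5432]), 2162.4, 496.3, -29.69)
sdark [105.7  83.6] 120.0 (array([-0.407 ,  0.2787]), 228.8, 73.2, -38.53)
sdark [276.1  21.1] 110.0 (array([-0.309 ,  1.4512]), 329.0, 209.4, 69.37)
sdark [100.9  97.7] 56.0 (array([-0.3572,  0.2088]), 231.4, 44.9, -15.51)
```

```bash
cat >> h.py <<'E'
def step(x=None,y=None,z=None,yaw=None):
    """tool shift and spin from the present pose to TCP (x,y,z) with closing line (tool y) at world yaw (deg)"""
    from cell import arm
    s=arm.observe(); p=np.array(s["position"]); M=R.from_rotvec(s["ee_rot"]).as_matrix()
    y0=np.degrees(np.arctan2(M[1,1],M[0,1]))
    tgt=np.array([p[k] if v is None else v for k,v in enumerate((x,y,z))])
    sp=0 if yaw is None else -(((yaw-y0)+90)%180-90)
    print("t=%.2f"%s["clock"],"pos",p.round(4),"yaw %.2f tilt %.2f"%(y0,np.degrees(np.arccos(-M[2,2]))),"F",np.round(s["force"],1),"w %.4f g %.1f j7 %.2f"%(s["width"]*.0918,s["gripper_force"],s["joints"][6]))
    print("MOVE",(M.T@(tgt-p)).round(4),"spin rad %.4f"%np.radians(sp))
E
python3 - <<'E'
from h import *
step(.488,.35,.30,83.7)
E
```

```text
t=0.15 pos [0.2188 0.5851 0.2371] yaw 69.49 tilt 0.07 F [ 0.  -0.4 -0.2] w 0.0921 g 0.0 j7 -0.08
MOVE [-0.3345 -0.1259 -0.0627] spin rad -0.2480
```

Call:
jog_arm:
  moves:
    - [-0.05, -0.019, -0.063, -0.05]
    - [-0.1, -0.038, -0.063, -0.1]
    - [-0.15, -0.057, -0.063, -0.15]
    - [-0.2, -0.076, -0.063, -0.2]
    - [-0.25, -0.095, -0.063, -0.248]
    - [-0.3, -0.113, -0.063, -0.248]
    - [-0.334, -0.126, -0.063, -0.248]
    - [-0.334, -0.126, -0.063, -0.248]
    - [-0.334, -0.126, -0.063, -0.248]
    - [-0.334, -0.126, -0.063, -0.248]

```text
clock: 1.4
position: [0.4864, 0.3517, 0.3006]
ee_rot: [-0.169, -3.136, -0.0]
force: [0.5, -0.2, 0.5]
width: 0.999
gripper_force: 0.0
```

Run:
```python
from h import *
from cell import arm
step(.488,.35,.30,83.7)
w=arm.get_image("wrist");t=arm.get_image("top");np.save("im1.npy",{"wrist":w,"top":t},allow_pickle=True)
r,c=cam(w);print(c,r[2])
cv2.imwrite("pics/w1.png",w["color"][:,:,::-1]);
H=hsv(w)
for c in blobs(cv2.inRange(H,(3,150,100),(16,255,255)),50): print("or",center(c),rect3(c,w,.024,True))
for c in blobs(cv2.inRange(H,(75,60,60),(95,255,255)),100): print("tq",center(c),rect3(c,w,.025,True))
for p in ((280,200),(260,230),(300,240)): print(H[p[1],p[0]])
print("top panel hsv",hsv(t)[235,280])
```

```text
t=1.40 pos [0.4864 0.3517 0.3006] yaw 83.84 tilt 0.04 F [ 0.5 -0.2  0.5] w 0.0917 g 0.0 j7 0.78
MOVE [-0.0017 -0.0015  0.0006] spin rad 0.0025
[0.40321634 0.36032119 0.44682891] [ 0.30550608 -0.03250177 -0.95163526]
or [249.50010663 167.05715504] (array([0.4891, 0.3119]), 258.5, 7.8, -6.19)
tq [ 81.94224037 214.81249257] (array([0.5172, 0.0008]), 332.4, 153.0, 88.73)
[ 30   9 204]
[ 30   3 235]
[ 24   8 150]
top panel hsv [ 87  72 205]
```

View pics/w1.png

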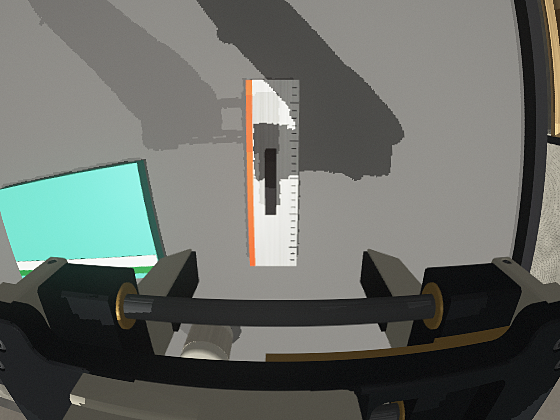

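The wrist view shows the guide at (248–300, 80–266), with the orange lip at column 250 and the rib at (270,182). The panel edge is at left. Next I look at the panel and mat closely.

Call:
jog_arm:
  moves:
    - [-0.005, -0.05, 0, 0]
    - [-0.01, -0.1, 0.01, 0]
    - [-0.015, -0.15, 0.02, 0]
    - [-0.02, -0.2, 0.03, 0]
    - [-0.025, -0.25, 0.04, 0]
    - [-0.03, -0.3, 0.05, 0]
    - [-0.02, -0.35, 0.06, 0]
    - [-0.02, -0.35, 0.06, 0]
    - [-0.02, -0.35, 0.06, 0]

```text
clock: 2.62
position: [0.4694, 0.0014, 0.241]
ee_rot: [0.171, 3.136, 0.001]
force: [-0.0, 0.6, 0.5]
width: 0.996
gripper_force: 0.0
```

Run:
```python
from h import *
from cell import arm
step(.488,0,.24)
w=arm.get_image("wrist");np.save("im2.npy",{"wrist":w},allow_pickle=True)
cv2.imwrite("pics/w2.png",w["color"][:,:,::-1])
```

```text
t=2.62 pos [0.4694 0.0014 0.241 ] yaw 83.75 tilt 0.06 F [-0.   0.6  0.5] w 0.0914 g 0.0 j7 1.41
MOVE [-0.0187  0.0007  0.001 ] spin rad 0.0000
```

Call:
jog_arm:
  moves:
    - [-0.005, -0.05, 0, 0]
    - [-0.01, -0.1, 0, 0]
    - [-0.015, -0.15, 0, 0]
    - [-0.02, -0.2, 0, 0]
    - [-0.025, -0.25, 0, 0]
    - [-0.02, -0.3, 0, 0]
    - [0.0, -0.33, 0, 0]
    - [0.0, -0.33, 0, 0]
    - [0.0, -0.33, 0, 0]

```text
clock: 3.8
position: [0.4344, -0.3262, 0.2407]
ee_rot: [0.169, 3.137, 0.001]
force: [0.7, 0.2, -0.6]
width: 0.998
gripper_force: 0.0
```

Run:
```python
from h import *
from cell import arm
step(.488,-.33,.24)
w=arm.get_image("wrist");np.save("im3.npy",{"wrist":w},allow_pickle=True)
a=np.load("im2.npy",allow_pickle=True).item()["wrist"]
cv2.imwrite("pics/w23.png",cv2.resize(np.vstack([a["color"],w["color"]])[:,:,::-1],None,fx=.7,fy=.7))
```

```text
t=3.80 pos [ 0.4344 -0.3262  0.2407] yaw 83.84 tilt 0.05 F [ 0.7  0.2 -0.6] w 0.0916 g 0.0 j7 2.17
MOVE [-0.0537  0.0019  0.0007] spin rad 0.0000
```

View pics/w23.png

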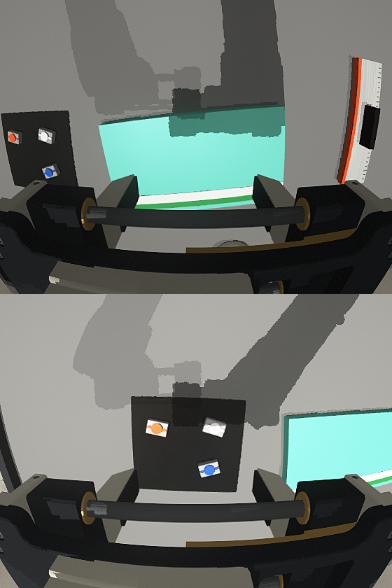

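```bash
cat >> h.py <<'E'
def cloud(i,fish=True):
    v,u=np.mgrid[0:420,0:560]; px=np.c_[u.ravel(),v.ravel()]
    c,d=rays(i,px,fish); zc=d@cam(i)[0][2]
    return (c+d*(i["z_map"].ravel()/zc)[:,None]).reshape(420,560,3)
E
python3 - <<'E'
from h import *
L=lambda k,n="wrist":np.load(k,allow_pickle=True).item()[n]
w1,w2,w3=L("im1.npy"),L("im2.npy"),L("im3.npy");t,s=L("im0.npy","top"),L("im0.npy","scene")
for nm,w in(("w2",w2),("w3",w3)):
    C=cloud(w);H=hsv(w)
    tq=(H[:,:,0]>75)&(H[:,:,0]<97)&(H[:,:,1]>60)
    m=tq&(C[:,:,2]>.018)&(C[:,:,2]<.033)
    b=blobs(m,500)[0]; print(nm,"panel z med",np.median(C[m][:,2]),rect3(b,w,.025,True))
    P=C[:,:,:2][m]; Z=C[m][:,2]
    # near edge: per y-bin min x of ray-on-plane pts
    q=plane(w,np.argwhere(m)[:,::-1],.025,True)[:,:2]
    e=[]
    for y in np.arange(-.15,.13,.01):
        k=abs(q[:,1]-y)<.004
        if k.sum()>5: e.append((y,q[k,0].min()))
    e=np.array(e); 
    if len(e)>4:
        f=np.polyfit(e[:,0],e[:,1],1); r=e[:,1]-np.polyval(f,e[:,0]);print(" near edge x at y=0: %.4f slope deg %.2f resid %.4f"%(f[1],np.degrees(np.arctan(f[0])),r.std()),len(e),"y range of top",q[:,1].min(),q[:,1].max())
for nm,w in(("w2",w2),("w3",w3)):
    C=cloud(w);H=hsv(w)
    m=((H[:,:,2]>110))&(C[:,:,0]>.38)&(C[:,:,0]<.58)&(C[:,:,1]<-.25)&(C[:,:,1]>-.44)&(C[:,:,2]>.011)
    for b in blobs(m,60,3):
        mm=np.zeros(m.shape,np.uint8);cv2.drawContours(mm,[b],-1,1,-1);mm=mm>0
        print(nm,"badge",center(b).round(1),"z",np.median(C[mm][:,2]).round(4),"hue",np.median(H[mm&(H[:,:,1]>100)][:,0]),rect3(b,w,.018,True))
for nm,w in(("w1",w1),("w2",w2)):
    C=cloud(w);H=hsv(w)
    m=(C[:,:,2]>.045)&(C[:,:,2]<.07)&(abs(C[:,:,1]-.34)<.05)&(abs(C[:,:,0]-.49)<.1)
    for b in blobs(m,60): print(nm,"rib",np.median(C[m][:,2]),rect3(b,w,.058,True))
    m=(C[:,:,2]>.012)&(C[:,:,2]<.035)&(abs(C[:,:,1]-.34)<.08)&(abs(C[:,:,0]-.49)<.15)&(H[:,:,1]<60)
    print("blade z",np.median(C[m][:,2]))
    b=[b for b in blobs(cv2.inRange(H,(3,150,100),(16,255,255)),100)][0];print(rect3(b,w,.024,True))
# two view checks
def col(i,lo,hi,box):
    m=cv2.inRange(hsv(i),lo,hi);k=np.zeros_like(m);k[box[1]:box[3],box[0]:box[2]]=1;return center(blobs((m>0)&(k>0),3)[0])
o=((3,120,100),(20,255,255));bl=((100,110,60),(128,255,255))
a=[col(w3,*o,(180,160,270,220)),col(w3,*bl,(250,220,340,280))]
b=[col(t,*o,(400,245,420,265)),col(t,*bl,(370,220,390,240))]
c=[col(s,*o,(100,285,140,315)),col(s,*bl,(160,280,195,305))]
print("tri w3-scene",tri(w3,a,True,s,c,False).round(4));print("tri w3-top",tri(w3,a,True,t,b,False).round(4))
E
```

```text
w2 panel z med 0.02416824637047349 (array([ 0.5169, -0.0058]), 320.0, 147.4, 89.37)
 near edge x at y=0: 0.4445 slope deg 0.36 resid 0.0003 29 y range of top -0.7690744909291274 0.15396425051694435
w3 panel z med 0.024144841974180542 (array([ 0.5141, -0.0192]), 300.6, 142.4, 89.67)
 near edge x at y=0: 0.4547 slope deg 10.39 resid 0.0251 29 y range of top -0.16955338170171683 0.14436572920033047
w2 badge [ 64.1 194.2] z 0.018 hue nan (array([ 0.4493, -0.2947]), 35.0, 23.3, 67.12)
w2 badge [ 70.4 245.4] z 0.0179 hue 110.0 (array([ 0.525 , -0.3101]), 35.3, 23.4, -81.64)
w2 badge [ 18.5 196.4] z 0.018 hue 7.0 (array([ 0.4395, -0.3916]), 35.4, 23.0, 71.41)
w3 badge [119.5 409.3] z 0.346 hue nan (array([ 0.8621, -0.6813]), 295.6, 39.6, 82.96)
w3 badge [223.8 191.3] z 0.0178 hue 15.0 (array([ 0.4388, -0.3926]), 35.3, 23.5, 72.02)
w3 badge [305.9 190.8] z 0.0177 hue nan (array([ 0.4487, -0.2963]), 35.2, 22.7, 66.47)
w3 badge [298.6 250.4] z 0.0178 hue 108.0 (array([ 0.5243, -0.3116]), 35.8, 23.5, -80.88)
w1 rib 0.05713726517961487 (array([0.4915, 0.3403]), 79.6, 13.8, -6.28)
blade z 0.023144310432771514
(array([0.4891, 0.3119]), 258.5, 7.8, -6.19)
w2 rib 0.05620878728920081 (array([0.4901, 0.3328]), 79.8, 26.8, -5.95)
blade z 0.023200610391803156
(array([0.4877, 0.3107]), 257.2, 8.9, -6.27)
tri w3-scene [[ 0.4389 -0.3932  0.0194  0.0008]
 [ 0.5248 -0.312   0.0189  0.0014]]
tri w3-top [[ 0.4376 -0.392   0.0262  0.001 ]
 [ 0.5238 -0.3111  0.0212  0.0008]]
  return _methods._mean(a, axis=axis, dtype=dtype,
  ret = ret.dtype.type(ret / rcount)
```

Run:
```python
from h import *
w=np.load("im2.npy",allow_pickle=True).item()["wrist"]
C=cloud(w);H=hsv(w);tq=(H[:,:,0]>75)&(H[:,:,0]<97)&(H[:,:,1]>60)
for th in(.018,.021,.0225,.0235):
    m=tq&(C[:,:,2]>th)&(C[:,:,2]<.033)
    q=plane(w,np.argwhere(m)[:,::-1],.025,True)[:,:2];e=[]
    for y in np.arange(-.15,.14,.01):
        k=abs(q[:,1]-y)<.004
        e.append((y,q[k,0].min()))
    e=np.array(e);f=np.polyfit(e[:,0],e[:,1],1)
    print(th,"x0 %.4f slope %.2f"%(f[1],np.degrees(np.arctan(f[0]))),(e[:,1]-np.polyval(f,e[:,0])).std())
    for x in(.47,.5,.53): k=abs(q[:,0]-x)<.004;k&=abs(q[:,1])<.25;print("  y ends at x",x,q[k,1].min(),q[k,1].max())
step(.4918,.340,.11,83.8)
```

```text
0.018 x0 0.4445 slope 0.38 0.0002793070617783106
  y ends at x 0.47 -0.16494981631182618 0.15337768062293092
  y ends at x 0.5 -0.16518555871908303 0.15322284798997493
  y ends at x 0.53 -0.16573940722057073 0.1537331151117998
0.021 x0 0.4448 slope 0.38 0.0002562781725996507
  y ends at x 0.47 -0.16494981631182618 0.15337768062293092
  y ends at x 0.5 -0.16518555871908303 0.15322284798997493
  y ends at x 0.53 -0.16573940722057073 0.1537331151117998
0.0225 x0 0.4451 slope 0.43 0.0003702951039176177
  y ends at x 0.47 -0.16494981631182618 0.15337768062293092
  y ends at x 0.5 -0.16518555871908303 0.15322284798997493
  y ends at x 0.53 -0.16573940722057073 0.1537331151117998
0.0235 x0 0.4453 slope 0.42 0.0003183873227948059
  y ends at x 0.47 -0.16494981631182618 0.15337768062293092
  y ends at x 0.5 -0.16518555871908303 0.15322284798997493
  y ends at x 0.53 -0.16573940722057073 0.1537331151117998
t=3.85 pos [ 0.4345 -0.3259  0.2407] yaw 83.89 tilt 0.05 F [ 0.2  0.3 -0.2] w 0.0918 g 0.0 j7 2.17
MOVE [0.014  0.6681 0.1312] spin rad 0.0015
```

Call:
jog_arm:
  moves:
    - [0.001, 0.055, 0, 0]
    - [0.002, 0.11, 0, 0]
    - [0.003, 0.165, 0, 0]
    - [0.004, 0.22, 0, 0]
    - [0.005, 0.275, 0, 0]
    - [0.006, 0.33, 0, 0]
    - [0.008, 0.385, 0.02, 0]
    - [0.01, 0.44, 0.04, 0]
    - [0.012, 0.495, 0.06, 0]
    - [0.014, 0.55, 0.08, 0]
    - [0.014, 0.605, 0.1, 0]
    - [0.014, 0.64, 0.12, 0.001]
    - [0.014, 0.668, 0.131, 0.001]
    - [0.014, 0.668, 0.131, 0.001]
    - [0.014, 0.668, 0.131, 0.001]
    - [0.014, 0.668, 0.131, 0.001]
  hand: 0.05

```text
clock: 5.85
position: [0.4924, 0.3372, 0.1103]
ee_rot: [0.175, 3.136, 0.0]
force: [0.1, -0.8, 0.5]
width: 0.546
gripper_force: 0.0
```

Run:
```python
from h import *
from cell import arm
step(.4918,.340,.041,83.8)
w=arm.get_image("wrist");C=cloud(w)
m=(C[:,:,2]>.045)&(C[:,:,2]<.07)&(abs(C[:,:,1]-.34)<.04)&(abs(C[:,:,0]-.49)<.06)
for b in blobs(m,60): print("rib",np.median(C[m][:,2]),rect3(b,w,.058,True))
for b in blobs(cv2.inRange(hsv(w),(3,150,100),(16,255,255)),100): print("lip",rect3(b,w,.024,True))
cv2.imwrite("pics/w4.png",w["color"][:,:,::-1])
```

```text
t=5.85 pos [0.4924 0.3372 0.1103] yaw 83.61 tilt 0.04 F [ 0.1 -0.8  0.5] w 0.0501 g 0.0 j7 0.84
MOVE [0.001  0.0027 0.0693] spin rad -0.0034
rib 0.05711846631113787 (array([0.4907, 0.3401]), 81.9, 13.9, -6.68)
lip (array([0.4914, 0.3116]), 137.0, 7.8, -6.25)
lip (array([0.3911, 0.3225]), 61.8, 7.8, -6.25)
lip (array([0.6028, 0.2994]), 28.4, 7.6, -5.67)
```

View pics/w4.png

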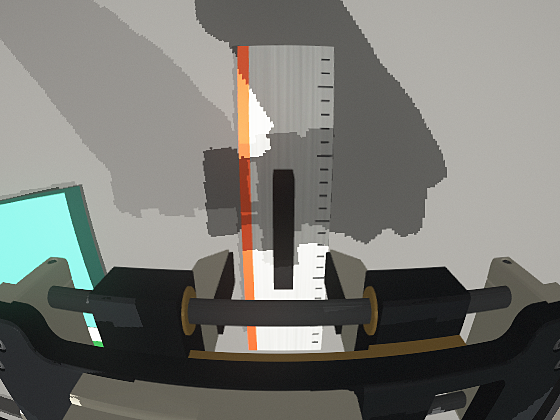

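The wrist view shows the open fingers straddling the rib, which is at (284,230), with the fingertips near columns 225 and 345. It is centred, so I descend and grip.

Call:
jog_arm:
  moves:
    - [0.001, 0.003, 0.02, -0.003]
    - [0.001, 0.003, 0.04, -0.003]
    - [0.001, 0.003, 0.055, -0.003]
    - [0.001, 0.003, 0.065, -0.003]
    - [0.001, 0.003, 0.069, -0.003]
    - [0.001, 0.003, 0.069, -0.003]
    - [0.001, 0.003, 0.069, -0.003]

```text
clock: 6.78
position: [0.4919, 0.3412, 0.0413]
ee_rot: [0.169, 3.136, 0.001]
force: [0.5, -0.3, -0.0]
width: 0.545
gripper_force: 0.0
```

Call:
jog_arm:
  moves:
    - [0, 0, 0, 0]
    - [0, 0, 0, 0]
    - [0, 0, 0, 0]
    - [0, 0, 0, 0]
    - [0, 0, 0, 0]
  hand: 0.0
  newtons: 40

```text
clock: 7.4
position: [0.4916, 0.3407, 0.0408]
ee_rot: [-0.17, -3.137, 0.0]
force: [-0.6, -0.2, 1.3]
width: 0.149
gripper_force: 40.0
```

Run:
```python
from h import *
step(.4918,.340,.041,83.8)
```

```text
t=7.40 pos [0.4916 0.3407 0.0408] yaw 83.81 tilt 0.01 F [-0.6 -0.2  1.3] w 0.0137 g 40.0 j7 0.84
MOVE [-0.0003 -0.0007 -0.0002] spin rad 0.0002
```

Grip confirmed at 13.7 mm (rib is 14 mm). I lift the guide and carry it to the panel.

Call:
jog_arm:
  moves:
    - [0, 0, -0.005, 0]
    - [0, 0, -0.02, 0]
    - [0, 0, -0.045, 0]
    - [0, 0, -0.07, 0]
    - [0, 0, -0.095, 0]
    - [0, 0, -0.11, 0]
    - [0, 0, -0.11, 0]

```text
clock: 8.28
position: [0.4921, 0.3413, 0.152]
ee_rot: [0.169, 3.135, 0.003]
force: [0.6, 0.7, -4.4]
width: 0.151
gripper_force: 40.0
```

Run:
```python
from h import *
step(.464,-.006,.15,-.4)
```

```text
t=8.28 pos [0.4921 0.3413 0.152 ] yaw 83.82 tilt 0.13 F [ 0.6  0.7 -4.4] w 0.0139 g 40.0 j7 0.83
MOVE [-0.0095 -0.3483  0.0014] spin rad 1.4699
```

Call:
jog_arm:
  moves:
    - [0, -0.015, 0, 0.05]
    - [0, -0.035, 0, 0.13]
    - [0, -0.06, 0, 0.23]
    - [0, -0.085, 0, 0.33]
    - [0, -0.11, 0, 0.43]
    - [0, -0.135, 0, 0.53]
    - [0, -0.16, 0, 0.63]
    - [0, -0.185, 0, 0.73]
    - [-0.002, -0.21, 0, 0.83]
    - [-0.003, -0.235, 0, 0.93]
    - [-0.004, -0.26, 0, 1.03]
    - [-0.005, -0.285, 0, 1.13]
    - [-0.006, -0.305, 0, 1.23]
    - [-0.008, -0.325, 0, 1.33]
    - [-0.0095, -0.34, 0, 1.42]
    - [-0.0095, -0.348, 0, 1.47]
    - [-0.0095, -0.348, 0, 1.47]
    - [-0.0095, -0.348, 0, 1.47]
    - [-0.0095, -0.348, 0, 1.47]

```text
clock: 10.65
position: [0.4636, -0.0055, 0.1507]
ee_rot: [-2.228, -2.215, -0.0]
force: [-0.7, -0.6, -5.1]
width: 0.147
gripper_force: 40.0
```

Run:
```python
from h import *
from cell import arm
step(.464,-.006,.057,-.4)
w=arm.get_image("wrist");t=arm.get_image("top")
cv2.imwrite("pics/w5.png",w["color"][:,:,::-1])
np.save("im5.npy",{"wrist":w,"top":t},allow_pickle=True)
```

```text
t=10.65 pos [ 0.4636 -0.0055  0.1507] yaw -0.32 tilt 0.01 F [-0.7 -0.6 -5.1] w 0.0135 g 40.0 j7 0.14
MOVE [-0.0005  0.0004  0.0937] spin rad 0.0014
```

View pics/w5.png

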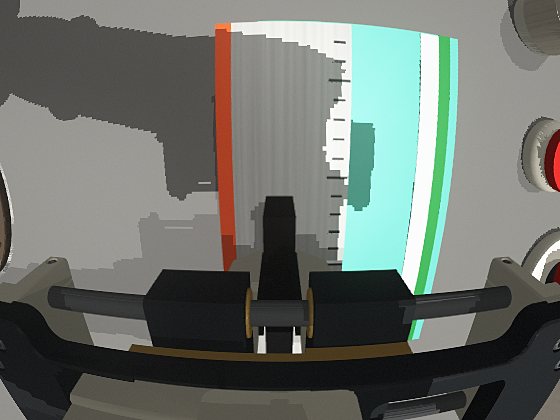

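The wrist view shows the guide held level over the panel: lip at columns 215–232, plain edge at column 350, panel far edge at column 457. I lower it to a hover and measure the gap.

Call:
jog_arm:
  moves:
    - [0, 0, 0.02, 0.001]
    - [0, 0, 0.045, 0.001]
    - [0, 0, 0.07, 0.001]
    - [0, 0, 0.085, 0.001]
    - [0, 0, 0.091, 0.001]
    - [0, 0, 0.091, 0.001]
    - [0, 0, 0.091, 0.001]

```text
clock: 11.62
position: [0.4641, -0.006, 0.0604]
ee_rot: [2.23, 2.212, 0.002]
force: [0.0, -0.2, -5.2]
width: 0.149
gripper_force: 40.0
```

```bash
cat >> h.py <<'E'
def line(w,m,x_lo,x_hi,ys,side,z):
    """fit x = a + b*y to the extreme x (side 'min'/'max') of mask pixels cast on plane z"""
    q=plane(w,np.argwhere(m)[:,::-1],z,True)[:,:2]; e=[]
    for y in ys:
        k=(abs(q[:,1]-y)<.003)&(q[:,0]>x_lo)&(q[:,0]<x_hi)
        if k.sum()>3: e.append((y,getattr(q[k,0],side)()))
    e=np.array(e); f=np.polyfit(e[:,0],e[:,1],1); r=e[:,1]-np.polyval(f,e[:,0])
    k=abs(r)<2*r.std()+1e-4; f=np.polyfit(e[k,0],e[k,1],1)
    return f[1],f[0],r[k].std(),len(e)
def guidemeas(w,zb):
    """zb: height of blade underside. Lip, plain edge and panel far edge lines x(y)"""
    C=cloud(w);H=hsv(w);ys=np.arange(.03,.118,.006)
    org=(H[:,:,0]>2)&(H[:,:,0]<17)&(H[:,:,1]>140)
    a=line(w,org,.36,.50,ys,"min",zb+.004)
    Z=C[:,:,2]
    bl=(H[:,:,1]<50)&(Z>zb-.004)&(Z<zb+.010)
    b=line(w,bl,.46,.525,ys,"max",zb+.004)
    tq=(H[:,:,0]>70)&(H[:,:,0]<100)&(H[:,:,1]>60)&(Z>.018)
    c=line(w,tq,.58,.67,ys,"max",.025)
    d=line(w,tq,.48,.56,ys,"min",.025)
    for n,v in zip(("lip outer","plain edge","panel far","visible tq near"),(a,b,c,d)): print(n,"x0 %.4f yaw %.2f res %.4f n %d"%(v[0],-np.degrees(np.arctan(v[1])),v[2],v[3]))
E
python3 - <<'E'
from h import *
from cell import arm
step(.464,-.006,.057,-.4)
w=arm.get_image("wrist");np.save("im6.npy",{"wrist":w},allow_pickle=True)
z=arm.observe()["position"][2]
guidemeas(w,z-.0208)
print("z5");guidemeas(np.load("im5.npy",allow_pickle=True).item()["wrist"],.1299)
E
```

```text
t=11.62 pos [ 0.4641 -0.006   0.0604] yaw -0.46 tilt 0.07 F [ 0.  -0.2 -5.2] w 0.0136 g 40.0 j7 0.26
MOVE [ 0.     -0.0001  0.0034] spin rad -0.0011
lip outer x0 0.4322 yaw -0.58 res 0.0001 n 15
plain edge x0 0.4998 yaw -0.57 res 0.0001 n 15
panel far x0 0.6250 yaw -0.04 res 0.0002 n 15
visible tq near x0 0.4989 yaw -2.86 res 0.0042 n 15
z5
lip outer x0 0.4317 yaw -0.40 res 0.0001 n 15
plain edge x0 0.4994 yaw -0.36 res 0.0001 n 15
panel far x0 0.6249 yaw -0.29 res 0.0003 n 15
visible tq near x0 0.5250 yaw 1.17 res 0.0025 n 15
```

Call:
jog_arm:
  moves:
    - [0, 0.001, 0.004, -0.002]
    - [0, 0.002, 0.008, -0.002]
    - [0, 0.003, 0.011, -0.002]
    - [0, 0.003, 0.0125, -0.002]
    - [0, 0.003, 0.0125, -0.002]
    - [0, 0.003, 0.0125, -0.002]

```text
clock: 12.42
position: [0.4666, -0.0061, 0.0473]
ee_rot: [2.228, 2.215, 0.0]
force: [0.5, 1.3, -4.4]
width: 0.146
gripper_force: 40.0
```

Call:
jog_arm:
  moves:
    - [0, 0.0005, 0, 0]
    - [0, 0.001, 0, 0]
    - [0, 0.001, 0, 0]

```text
clock: 12.8
position: [0.4677, -0.0061, 0.0473]
ee_rot: [2.228, 2.215, 0.0]
force: [0.6, 0.1, -3.8]
width: 0.149
gripper_force: 40.0
```

Run:
```python
from h import *
step(None,None,.0458,-.3)
```

```text
t=12.80 pos [ 0.4677 -0.0061  0.0473] yaw -0.34 tilt 0.01 F [ 0.6  0.1 -3.8] w 0.0137 g 40.0 j7 0.28
MOVE [-0.     -0.      0.0015] spin rad -0.0008
```

Call:
jog_arm:
  moves:
    - [0, 0.0003, 0, 0]
    - [0, 0.0005, 0, 0]
    - [0, 0.0005, 0, 0]

```text
clock: 13.18
position: [0.4681, -0.0061, 0.0472]
ee_rot: [-2.228, -2.215, -0.0]
force: [-0.1, 0.2, -5.2]
width: 0.151
gripper_force: 40.0
```

Call:
jog_arm:
  moves:
    - [0, 0.0003, 0, 0]
    - [0, 0.0005, 0, 0]
    - [0, 0.0005, 0, 0]

```text
clock: 13.55
position: [0.4686, -0.0061, 0.0472]
ee_rot: [2.228, 2.215, 0.0]
force: [0.0, -0.1, -4.2]
width: 0.15
gripper_force: 40.0
```

Call:
jog_arm:
  moves:
    - [0, 0.0003, 0, 0]
    - [0, 0.0005, 0, 0]
    - [0, 0.0005, 0, 0]

```text
clock: 13.92
position: [0.4691, -0.0061, 0.0472]
ee_rot: [2.228, 2.215, 0.0]
force: [0.3, 0.4, -3.8]
width: 0.147
gripper_force: 40.0
```

Call:
jog_arm:
  moves:
    - [0, 0.0003, 0, 0]
    - [0, 0.0005, 0, 0]
    - [0, 0.0005, 0, 0]

```text
clock: 14.3
position: [0.4694, -0.0061, 0.0472]
ee_rot: [-2.228, -2.215, 0.0]
force: [-0.8, -0.2, -4.1]
width: 0.151
gripper_force: 40.0
```

Call:
jog_arm:
  moves:
    - [0, 0.0003, 0, 0]
    - [0, 0.0005, 0, 0]
    - [0, 0.0005, 0, 0]

```text
clock: 14.68
position: [0.4695, -0.0061, 0.0471]
ee_rot: [-2.228, -2.214, 0.001]
force: [-3.6, -0.0, -2.5]
width: 0.147
gripper_force: 40.0
```

Run:
```python
from h import *
from cell import arm
step(None,None,.0458,-.3)
w=arm.get_image("wrist")
guidemeas(w,.0264)
```

```text
t=14.68 pos [ 0.4695 -0.0061  0.0471] yaw -0.35 tilt 0.06 F [-3.6 -0.  -2.5] w 0.0135 g 40.0 j7 0.28
MOVE [-0.      0.      0.0013] spin rad -0.0009
lip outer x0 0.4375 yaw -0.48 res 0.0001 n 15
plain edge x0 0.5052 yaw -0.43 res 0.0001 n 15
panel far x0 0.6248 yaw -0.28 res 0.0002 n 15
visible tq near x0 0.5005 yaw -2.75 res 0.0043 n 15
```

Call:
jog_arm:
  moves:
    - [0, -0.0005, 0, 0]
    - [0, -0.0005, 0.0005, 0]
    - [0, -0.0005, 0.0008, 0]
    - [0, -0.0005, 0.0008, 0]

```text
clock: 15.22
position: [0.4695, -0.0061, 0.0464]
ee_rot: [-2.228, -2.214, 0.0]
force: [-3.0, -0.1, -3.8]
width: 0.147
gripper_force: 40.0
```

Call:
jog_arm:
  moves:
    - [0, 0, 0.0003, 0]
    - [0, 0, 0.0005, 0]
    - [0, 0, 0.0005, 0]

```text
clock: 15.6
position: [0.4695, -0.0061, 0.0459]
ee_rot: [-2.228, -2.215, 0.0]
force: [-4.3, -0.0, -4.1]
width: 0.146
gripper_force: 40.0
```

Call:
jog_arm:
  moves:
    - [0, 0, 0.0003, 0]
    - [0, 0, 0.0003, 0]
    - [0, 0, 0.0003, 0]

```text
clock: 15.98
position: [0.4695, -0.0061, 0.0457]
ee_rot: [-2.228, -2.214, 0.0]
force: [-4.8, -0.5, 1.9]
width: 0.146
gripper_force: 40.0
```

Call:
jog_arm:
  moves:
    - [0, 0, 0, 0]
    - [0, 0, 0, 0]
    - [0, 0, 0, 0]
    - [0, 0, 0, 0]
  hand: 0.045

```text
clock: 16.48
position: [0.47, -0.0061, 0.0457]
ee_rot: [2.228, 2.214, 0.001]
force: [-0.5, 0.4, 0.7]
width: 0.479
gripper_force: 0.0
```

Call:
jog_arm:
  moves:
    - [0, 0, -0.02, 0]
    - [0, 0, -0.05, 0]
    - [0, 0, -0.09, 0]
    - [0, 0, -0.13, 0]
    - [0, 0, -0.15, 0]
    - [0, 0, -0.15, 0]
    - [0, 0, -0.15, 0]

```text
clock: 17.35
position: [0.4691, -0.006, 0.1949]
ee_rot: [-2.228, -2.214, 0.001]
force: [-0.2, 0.2, -0.1]
width: 0.491
gripper_force: 0.0
```

Run:
```python
from h import *
from cell import arm
step(.4388,-.3926,.12,72)
w=arm.get_image("wrist");np.save("im7.npy",{"wrist":w},allow_pickle=True)
guidemeas(w,.025)
for b in blobs(cv2.inRange(hsv(w),(3,140,80),(16,255,255)),100): print("lip",rect3(b,w,.029,True))
t=arm.get_image("top");H=hsv(t)
m=cv2.inRange(H,(0,0,120),(179,255,255));m[:205]=0;m[280:]=0;m[:,:360]=0;m[:,:355]=0;m[:,425:]=0
for b in blobs(m,20): print("badge",center(b),rect3(b,t,.018))
```

```text
t=17.35 pos [ 0.4691 -0.006   0.1949] yaw -0.34 tilt 0.04 F [-0.2  0.2 -0.1] w 0.0451 g 0.0 j7 0.09
MOVE [-0.3868 -0.028   0.0749] spin rad -1.2626
lip outer x0 0.4375 yaw -0.55 res 0.0002 n 15
plain edge x0 0.5047 yaw -0.61 res 0.0004 n 15
panel far x0 0.6252 yaw 0.01 res 0.0003 n 15
visible tq near x0 0.5061 yaw -0.44 res 0.0004 n 15
lip (array([ 0.4414, -0.0031]), 251.6, 8.1, 89.61)
badge [396.86432507 209.09504132] (array([ 0.5672, -0.3526]), 201.1, 59.5, 88.71)
badge [388.20106383 274.75212766] (array([ 0.4192, -0.3443]), 199.5, 100.6, 88.58)
badge [376.12666667 253.25333333] (array([ 0.4482, -0.2968]), 36.7, 23.0, 66.64)
badge [407.87837838 255.74324324] (array([ 0.4382, -0.3938]), 36.9, 22.5, 70.07)
badge [379.75757576 228.61072261] (array([ 0.5242, -0.3118]), 37.1, 22.4, -80.06)
```

Step 1 looks met: the lip touched the panel edge on contact, and the plain edge sits 120 mm from the panel's far edge. Next is the orange badge.

Call:
jog_arm:
  moves:
    - [-0.02, -0.002, 0, -0.06]
    - [-0.05, -0.004, 0, -0.16]
    - [-0.08, -0.006, 0, -0.26]
    - [-0.11, -0.008, 0, -0.36]
    - [-0.14, -0.01, 0, -0.46]
    - [-0.17, -0.013, 0, -0.56]
    - [-0.2, -0.016, 0, -0.66]
    - [-0.23, -0.019, 0.01, -0.76]
    - [-0.26, -0.021, 0.02, -0.86]
    - [-0.29, -0.023, 0.03, -0.96]
    - [-0.32, -0.025, 0.045, -1.06]
    - [-0.35, -0.027, 0.06, -1.16]
    - [-0.375, -0.028, 0.075, -1.23]
    - [-0.387, -0.028, 0.085, -1.263]
    - [-0.387, -0.028, 0.085, -1.263]
    - [-0.387, -0.028, 0.085, -1.263]
    - [-0.387, -0.028, 0.085, -1.263]
  hand: 0.055
  newtons: 15

```text
clock: 19.58
position: [0.4397, -0.3922, 0.1109]
ee_rot: [0.49, 3.103, 0.0]
force: [-0.3, 0.4, 0.0]
width: 0.602
gripper_force: 0.0
```

```bash
cat >> h.py <<'E'
def badges(w,z,box,vmin=110,fish=True,zmin=.011,k=3,amin=60):
    C=cloud(w,fish);H=hsv(w)
    m=(H[:,:,2]>vmin)&(C[:,:,0]>box[0])&(C[:,:,0]<box[1])&(C[:,:,1]>box[2])&(C[:,:,1]<box[3])&(C[:,:,2]>zmin)&(C[:,:,2]<zmin+.016)
    for b in blobs(m,amin,k):
        mm=np.zeros(m.shape,np.uint8);cv2.drawContours(mm,[b],-1,1,-1);mm=mm>0
        hh=H[mm&(H[:,:,1]>100)][:,0]
        print("badge z %.4f"%np.median(C[mm][:,2]),"hue",np.median(hh) if len(hh) else None,center(b).round(0),*rect3(b,w,z,fish))
E
python3 - <<'E'
from h import *
from cell import arm
step(.4388,-.3926,.018,72)
w=arm.get_image("wrist");np.save("im8.npy",{"wrist":w},allow_pickle=True)
badges(w,.018,(.37,.6,-.46,-.22))
cv2.imwrite("pics/w8.png",w["color"][:,:,::-1])
E
```

```text
t=19.57 pos [ 0.4397 -0.3922  0.1109] yaw 72.06 tilt 0.03 F [-0.3  0.4  0. ] w 0.0552 g 0.0 j7 2.13
MOVE [ 0.0007 -0.0007  0.0929] spin rad 0.0010
badge z 0.0176 hue 7.0 [278. 216.] [ 0.4376 -0.3926] 34.7 24.7 72.07
badge z 0.0178 hue None [397. 192.] [ 0.4477 -0.2965] 36.5 24.3 67.38
badge z 0.0164 hue None [401. 264.] [ 0.5103 -0.306 ] 26.7 10.7 69.45
```

View pics/w8.png

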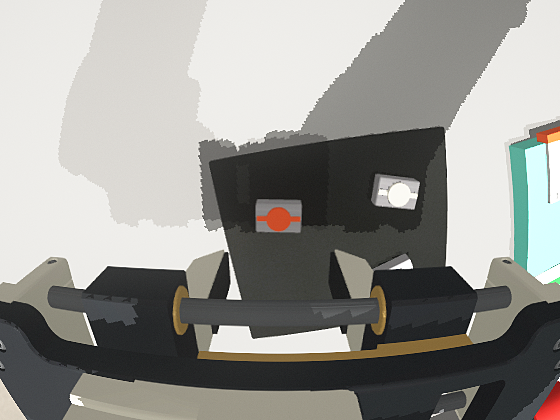

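The orange badge at (278,216) is centred between the fingertips at columns 225 and 335. I descend and grip.

Call:
jog_arm:
  moves:
    - [0.001, -0.001, 0.03, 0]
    - [0.001, -0.001, 0.06, 0]
    - [0.001, -0.001, 0.08, 0]
    - [0.001, -0.001, 0.09, 0]
    - [0.001, -0.001, 0.093, 0]
    - [0.001, -0.001, 0.093, 0]
    - [0.001, -0.001, 0.093, 0]

```text
clock: 20.5
position: [0.4384, -0.3939, 0.0184]
ee_rot: [0.491, 3.102, -0.001]
force: [-0.1, -0.7, -0.1]
width: 0.603
gripper_force: 0.0
```

Call:
jog_arm:
  moves:
    - [0, 0, 0, 0]
    - [0, 0, 0, 0]
    - [0, 0, 0, 0]
    - [0, 0, 0, 0]
    - [0, 0, 0, 0]
  hand: 0.0

```text
clock: 21.12
position: [0.438, -0.3937, 0.0178]
ee_rot: [0.491, 3.103, -0.0]
force: [0.4, 0.3, 4.2]
width: 0.387
gripper_force: 15.0
```

Call:
jog_arm:
  moves:
    - [0, 0, -0.01, 0]
    - [0, 0, -0.03, 0]
    - [0, 0, -0.06, 0]
    - [0, 0, -0.09, 0]
    - [0, 0, -0.1, 0]
    - [0, 0, -0.1, 0]

```text
clock: 21.88
position: [0.4382, -0.3937, 0.118]
ee_rot: [0.491, 3.102, -0.001]
force: [0.1, 0.9, -0.6]
width: 0.394
gripper_force: 15.0
```

Run:
```python
from h import *
from cell import arm
step(.5188,.074,.12,89.6)
w=arm.get_image("wrist");cv2.imwrite("pics/w9.png",w["color"][:,:,::-1])
```

```text
t=21.88 pos [ 0.4382 -0.3937  0.118 ] yaw 72.02 tilt 0.06 F [ 0.1  0.9 -0.6] w 0.0361 g 15.0 j7 2.13
MOVE [ 0.0677  0.4697 -0.0022] spin rad -0.3068
```

Call:
jog_arm:
  moves:
    - [0.005, 0.03, 0, -0.02]
    - [0.011, 0.075, 0, -0.05]
    - [0.018, 0.125, 0, -0.08]
    - [0.025, 0.175, 0, -0.12]
    - [0.032, 0.225, 0, -0.16]
    - [0.04, 0.275, 0, -0.2]
    - [0.047, 0.325, 0, -0.24]
    - [0.054, 0.375, 0, -0.28]
    - [0.061, 0.425, 0, -0.307]
    - [0.066, 0.455, 0, -0.307]
    - [0.0675, 0.47, 0, -0.307]
    - [0.0675, 0.47, 0, -0.307]
    - [0.0675, 0.47, 0, -0.307]
    - [0.0675, 0.47, 0, -0.307]

```text
clock: 23.68
position: [0.5187, 0.0727, 0.1176]
ee_rot: [-0.014, -3.141, 0.001]
force: [-0.6, -1.2, 0.2]
width: 0.389
gripper_force: 15.0
```

Run:
```python
from h import *
from cell import arm
step(.5191,.074,.0395,89.6)
w=arm.get_image("wrist");cv2.imwrite("pics/w9.png",w["color"][:,:,::-1]);np.save("im9.npy",{"wrist":w},allow_pickle=True)
```

```text
t=23.68 pos [0.5187 0.0727 0.1176] yaw 89.47 tilt 0.03 F [-0.6 -1.2  0.2] w 0.0357 g 15.0 j7 1.46
MOVE [-0.0003  0.0014  0.0781] spin rad -0.0022
```

View pics/w9.png

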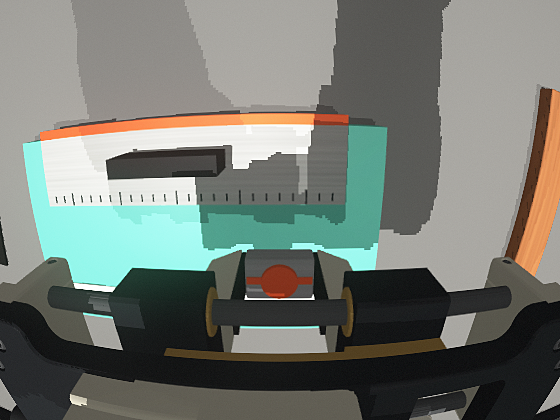

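The orange badge is held squarely at (280,277). The guide's plain edge runs along row 205. I check the badge's front edge against the plain edge from this picture.

```bash
cat >> h.py <<'E'
def heldgap(w,ztop,cols=range(255,306,5)):
    """camera-frame x of the held badge's near top edge, at plane ztop"""
    C=cloud(w);m=abs(C[:,:,2]-ztop)<.006
    P=[]
    for c in cols:
        r=np.flatnonzero(m[215:310,c])
        if len(r): P.append((c,215+r[0]-.5))
    q=plane(w,P,ztop,True);f=np.polyfit(q[:,1],q[:,0],1)
    print("held near edge x med %.4f y %.3f yaw %.2f"%(np.median(q[:,0]),q[:,1].mean(),-np.degrees(np.arctan(f[0]))),(q[:,0]-np.median(q[:,0])).round(4))
E
python3 - <<'E'
from h import *
w=np.load("im9.npy",allow_pickle=True).item()["wrist"]
heldgap(w,.1176)
C=cloud(w);H=hsv(w)
bl=(H[:,:,1]<40)&(C[:,:,2]>.022)&(C[:,:,2]<.035)
print("plain",line(w,bl,.46,.525,np.arange(-.12,.10,.006),"max",.029))
org=(H[:,:,0]>2)&(H[:,:,0]<17)&(H[:,:,1]>140)
print("lip",line(w,org,.36,.50,np.arange(-.12,.10,.006),"min",.029))
E
```

```text
held near edge x med 0.5051 y 0.073 yaw -0.49 [-0.0001 -0.0001 -0.     -0.     -0.      0.      0.      0.      0.0001
  0.0001  0.0002]
plain (np.float64(0.5046639946423872), np.float64(0.002342321035173599), np.float64(0.0003198657390777851), 37)
lip (np.float64(0.437258484886937), np.float64(0.0059119173768091265), np.float64(0.0001295211513110797), 37)
```

Call:
jog_arm:
  moves:
    - [-0.001, 0.0015, 0.02, -0.002]
    - [-0.002, 0.0015, 0.04, -0.002]
    - [-0.0025, 0.0015, 0.06, -0.002]
    - [-0.0025, 0.0015, 0.07, -0.002]
    - [-0.0025, 0.0015, 0.07, -0.002]
    - [-0.0025, 0.0015, 0.07, -0.002]

```text
clock: 24.48
position: [0.5218, 0.0757, 0.0483]
ee_rot: [0.008, 3.141, 0.0]
force: [0.5, 0.9, 0.6]
width: 0.391
gripper_force: 15.0
```

```bash
cat >> h.py <<'E'
def chk(name,ys):
    from cell import arm
    w=arm.get_image("wrist");np.save(name+".npy",{"wrist":w},allow_pickle=True)
    heldgap(w,arm.observe()["position"][2])
    C=cloud(w);H=hsv(w)
    bl=(H[:,:,1]<40)&(C[:,:,2]>.022)&(C[:,:,2]<.035)
    f=line(w,bl,.46,.525,ys,"max",.029);print("plain x at mid %.4f"%(f[0]+f[1]*np.mean(ys)),f)
    org=(H[:,:,0]>2)&(H[:,:,0]<17)&(H[:,:,1]>140)
    f=line(w,org,.36,.50,ys,"min",.029);print("lip+68 x at mid %.4f"%(.068+f[0]+f[1]*np.mean(ys)),f)
    cv2.imwrite("pics/%s.png"%name,w["color"][:,:,::-1])
E
python3 - <<'E'
from h import *
step(.5191,.074,.0395,89.6)
chk("p1",np.arange(.05,.1,.004))
E
```

```text
t=24.48 pos [0.5218 0.0757 0.0483] yaw 89.70 tilt 0.05 F [0.5 0.9 0.6] w 0.0359 g 15.0 j7 1.50
MOVE [ 0.0027 -0.0017  0.0088] spin rad 0.0018
held near edge x med 0.5081 y 0.076 yaw -0.51 [-0.     -0.     -0.      0.0005 -0.      0.      0.      0.      0.0006
 -0.0005  0.0007]
plain x at mid 0.5092 (np.float64(0.5064757132131593), np.float64(0.037419545992391376), np.float64(0.004593026180503868), 13)
lip+68 x at mid 0.5060 (np.float64(0.43763010828805554), np.float64(0.004411563781101458), np.float64(0.00010008956053840376), 13)
```

View pics/p1.png

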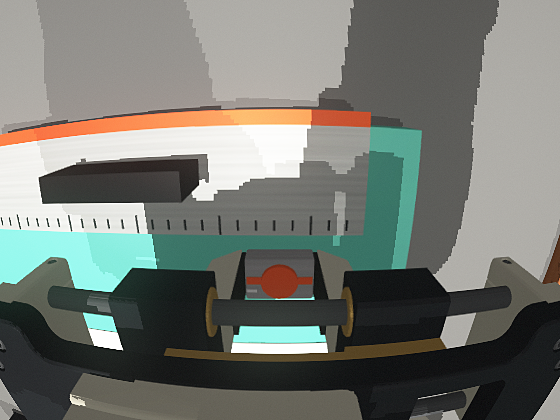

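The badge hovers about 2.4 mm beyond the plain edge, with its front top edge at row 250 and the guide edge near row 232. I shift it closer, lower it and release.

Call:
jog_arm:
  moves:
    - [0.0007, 0, 0.003, 0]
    - [0.0014, 0, 0.006, 0]
    - [0.0014, 0, 0.008, 0]
    - [0.0014, 0, 0.009, 0]
    - [0.0014, 0, 0.009, 0]

```text
clock: 25.15
position: [0.5199, 0.0758, 0.0388]
ee_rot: [-0.008, -3.141, -0.0]
force: [-1.4, 0.1, 3.5]
width: 0.389
gripper_force: 15.0
```

Call:
jog_arm:
  moves:
    - [0, 0, 0, 0]
    - [0, 0, 0, 0]
    - [0, 0, 0, 0]
  hand: 0.05

```text
clock: 25.52
position: [0.52, 0.0758, 0.0386]
ee_rot: [0.008, 3.142, -0.0]
force: [0.0, 0.6, -0.5]
width: 0.541
gripper_force: 0.0
```

Call:
jog_arm:
  moves:
    - [0, 0, -0.01, 0]
    - [0, 0, -0.03, 0]
    - [0, 0, -0.06, 0]
    - [0, 0, -0.09, 0]
    - [0, 0, -0.1, 0]
    - [0, 0, -0.1, 0]

```text
clock: 26.28
position: [0.5203, 0.0759, 0.1391]
ee_rot: [0.007, 3.14, 0.001]
force: [0.2, -0.3, 0.0]
width: 0.546
gripper_force: 0.0
```

Run:
```python
from h import *
from cell import arm
step(.4487,-.2963,.10,67)
w=arm.get_image("wrist");np.save("im10.npy",{"wrist":w},allow_pickle=True)
cv2.imwrite("pics/w10.png",w["color"][:,:,::-1])
badges(w,.039,(.495,.55,-.15,.15),vmin=60,zmin=.033)
t=arm.get_image("top");H=hsv(t)
m=cv2.inRange(H,(0,0,120),(179,255,255));m[:205]=0;m[280:]=0;m[:,:360]=0;m[:,425:]=0
for b in blobs(m,20): 
    if cv2.contourArea(b)<150: print("top badge",center(b),rect3(b,t,.018))
```

```text
t=26.27 pos [0.5203 0.0759 0.1391] yaw 89.73 tilt 0.08 F [ 0.2 -0.3  0. ] w 0.0501 g 0.0 j7 1.45
MOVE [ 0.0698 -0.3726  0.0388] spin rad 0.3967
badge z 0.0385 hue 7.0 [279. 214.] [0.5195 0.0757] 35.4 24.5 89.77
top badge [376.08830022 253.26269316] (array([ 0.4483, -0.2969]), 36.6, 23.5, 67.94)
top badge [379.75757576 228.61072261] (array([ 0.5242, -0.3118]), 37.1, 22.4, -80.06)
```

View pics/w10.png

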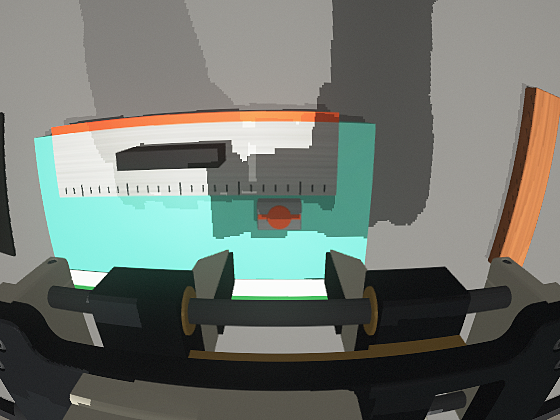

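The orange badge lies flat at (279,214), square to the guide edge with a gap of about 1.5 mm. Next is the white badge.

Call:
jog_arm:
  moves:
    - [0.006, -0.03, 0, 0.03]
    - [0.014, -0.075, 0, 0.08]
    - [0.023, -0.125, 0, 0.14]
    - [0.033, -0.175, 0, 0.2]
    - [0.042, -0.225, 0, 0.26]
    - [0.052, -0.275, 0.01, 0.32]
    - [0.061, -0.325, 0.02, 0.38]
    - [0.067, -0.36, 0.035, 0.397]
    - [0.07, -0.3725, 0.039, 0.397]
    - [0.07, -0.3725, 0.039, 0.397]
    - [0.07, -0.3725, 0.039, 0.397]
    - [0.07, -0.3725, 0.039, 0.397]
  hand: 0.055

```text
clock: 27.88
position: [0.4489, -0.295, 0.0999]
ee_rot: [0.623, 3.079, 0.001]
force: [0.6, 0.2, 0.7]
width: 0.598
gripper_force: 0.0
```

Run:
```python
from h import *
from cell import arm
w=arm.get_image("wrist")
badges(w,.018,(.37,.6,-.46,-.22))
step(.4485,-.2963,.018,67)
```

```text
badge z 0.0199 hue None [278. 225.] [ 0.4501 -0.2967] 31.3 21.2 39.41
badge z 0.0170 hue 111.0 [304. 295.] [ 0.5133 -0.3028] 24.2 10.0 66.3
t=27.93 pos [ 0.4489 -0.2952  0.0999] yaw 67.09 tilt 0.04 F [ 0.7  0.1 -0.7] w 0.0553 g 0.0 j7 1.91
MOVE [-0.0001 -0.0012  0.0819] spin rad 0.0016
```

Run:
```python
from h import *
from cell import arm
w=arm.get_image("wrist")
badges(w,.018,(.37,.6,-.46,-.22),vmin=50)
```

```text
badge z 0.0175 hue None [279. 221.] [ 0.4475 -0.2952] 34.9 24.6 67.12
badge z 0.0166 hue 111.0 [301. 294.] [ 0.5107 -0.3042] 31.7 13.8 66.39
```

Call:
jog_arm:
  moves:
    - [0.0005, -0.0008, 0.03, 0.0]
    - [0.0005, -0.0008, 0.055, 0.0]
    - [0.0005, -0.0008, 0.073, 0]
    - [0.0005, -0.0008, 0.08, 0]
    - [0.0005, -0.0008, 0.082, 0]
    - [0.0005, -0.0008, 0.082, 0]
    - [0.0005, -0.0008, 0.082, 0]

```text
clock: 28.85
position: [0.4478, -0.2971, 0.0182]
ee_rot: [0.627, 3.077, -0.0]
force: [0.9, -0.6, -0.1]
width: 0.601
gripper_force: 0.0
```

Call:
jog_arm:
  moves:
    - [0, 0, 0, 0]
    - [0, 0, 0, 0]
    - [0, 0, 0, 0]
    - [0, 0, 0, 0]
    - [0, 0, 0, 0]
  hand: 0.0

```text
clock: 29.48
position: [0.4475, -0.2969, 0.0178]
ee_rot: [0.627, 3.078, 0.0]
force: [-0.7, 0.2, 3.9]
width: 0.39
gripper_force: 15.0
```

Call:
jog_arm:
  moves:
    - [0, 0, -0.01, 0]
    - [0, 0, -0.03, 0]
    - [0, 0, -0.06, 0]
    - [0, 0, -0.09, 0]
    - [0, 0, -0.1, 0]
    - [0, 0, -0.1, 0]

```text
clock: 30.22
position: [0.4476, -0.2969, 0.118]
ee_rot: [0.627, 3.077, -0.0]
force: [0.1, 1.0, -1.4]
width: 0.389
gripper_force: 15.0
```

Run:
```python
from h import *
step(.521,-.006,.118,89.6)
```

```text
t=30.23 pos [ 0.4476 -0.2969  0.118 ] yaw 66.99 tilt 0.06 F [ 0.1  1.  -1.4] w 0.0357 g 15.0 j7 1.91
MOVE [ 0.0462  0.2965 -0.    ] spin rad -0.3947
```

Call:
jog_arm:
  moves:
    - [0.005, 0.03, 0, -0.04]
    - [0.012, 0.075, 0, -0.1]
    - [0.019, 0.125, 0, -0.17]
    - [0.027, 0.175, 0, -0.24]
    - [0.035, 0.225, 0, -0.31]
    - [0.042, 0.27, 0, -0.37]
    - [0.046, 0.2965, 0, -0.395]
    - [0.046, 0.2965, 0.01, -0.395]
    - [0.046, 0.2965, 0.035, -0.395]
    - [0.046, 0.2965, 0.058, -0.395]
    - [0.046, 0.2965, 0.068, -0.395]
    - [0.046, 0.2965, 0.07, -0.395]
    - [0.046, 0.2965, 0.07, -0.395]
    - [0.046, 0.2965, 0.07, -0.395]

```text
clock: 31.98
position: [0.5215, -0.0061, 0.0483]
ee_rot: [0.011, 3.14, 0.0]
force: [-0.3, 0.7, -0.4]
width: 0.392
gripper_force: 15.0
```

Run:
```python
from h import *
step(.519,-.006,.039,89.6)
chk("p2",np.arange(-.05,.05,.004))
from cell import arm
```

```text
t=31.98 pos [ 0.5215 -0.0061  0.0483] yaw 89.60 tilt 0.07 F [-0.3  0.7 -0.4] w 0.0360 g 15.0 j7 1.68
MOVE [0.0025 0.0001 0.0093] spin rad -0.0000
held near edge x med 0.5078 y -0.006 yaw 1.01 [-0.     -0.      0.      0.      0.      0.      0.0001  0.0001 -0.0005
 -0.0004 -0.0004]
plain x at mid 0.5060 (np.float64(0.5059362578337998), np.float64(-0.0126508829726472), np.float64(0.0029619028662267784), 25)
lip+68 x at mid 0.5056 (np.float64(0.43761023446988434), np.float64(0.005911492534366696), np.float64(0.0003448074689240672), 25)
```

Call:
jog_arm:
  moves:
    - [0.0007, 0, 0.003, 0]
    - [0.0014, 0, 0.006, 0]
    - [0.0014, 0, 0.008, 0]
    - [0.0014, 0, 0.009, 0]
    - [0.0014, 0, 0.009, 0]

```text
clock: 32.65
position: [0.5195, -0.006, 0.0387]
ee_rot: [-0.011, -3.141, -0.0]
force: [-1.8, -0.2, 3.1]
width: 0.393
gripper_force: 15.0
```

Call:
jog_arm:
  moves:
    - [0, 0, 0, 0]
    - [0, 0, 0, 0]
    - [0, 0, 0, 0]
  hand: 0.05

```text
clock: 33.02
position: [0.5197, -0.006, 0.0386]
ee_rot: [0.011, 3.141, 0.0]
force: [0.2, 0.6, -0.3]
width: 0.545
gripper_force: 0.0
```

Call:
jog_arm:
  moves:
    - [0, 0, -0.01, 0]
    - [0, 0, -0.03, 0]
    - [0, 0, -0.06, 0]
    - [0, 0, -0.09, 0]
    - [0, 0, -0.1, 0]
    - [0, 0, -0.1, 0]

```text
clock: 33.78
position: [0.5199, -0.0059, 0.1391]
ee_rot: [0.011, 3.14, 0.001]
force: [0.6, -0.2, -0.0]
width: 0.549
gripper_force: 0.0
```

Run:
```python
from h import *
from cell import arm
step(.5245,-.3116,.10,99)
w=arm.get_image("wrist");np.save("im11.npy",{"wrist":w},allow_pickle=True)
cv2.imwrite("pics/w11.png",w["color"][:,:,::-1])
badges(w,.039,(.495,.55,-.15,.15),vmin=60,zmin=.033)
t=arm.get_image("top");H=hsv(t)
m=cv2.inRange(H,(0,0,120),(179,255,255));m[:205]=0;m[280:]=0;m[:,:360]=0;m[:,425:]=0
for b in blobs(m,20): 
    if cv2.contourArea(b)<150: print("top badge",center(b),rect3(b,t,.018))
```

```text
t=33.77 pos [ 0.5199 -0.0059  0.1391] yaw 89.62 tilt 0.08 F [ 0.6 -0.2 -0. ] w 0.0504 g 0.0 j7 1.63
MOVE [-0.0066 -0.3057  0.039 ] spin rad -0.1638
badge z 0.0385 hue 81.5 [279. 214.] [ 0.5188 -0.0061] 35.4 25.3 89.65
badge z 0.0386 hue 7.0 [376. 215.] [0.5203 0.0742] 36.6 24.7 89.6
top badge [379.75757576 228.61072261] (array([ 0.5242, -0.3118]), 37.1, 22.4, -80.06)
```

View pics/w11.png

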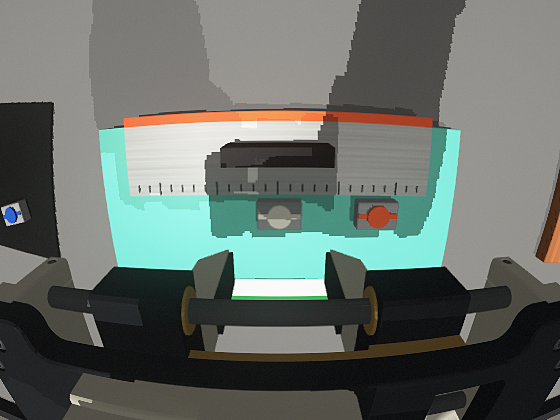

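The white badge is at (279,214) beside the guide edge, the orange one at (376,215), and the blue one is unmoved on the mat. I fetch blue.

Call:
jog_arm:
  moves:
    - [0, -0.03, 0, -0.02]
    - [-0.002, -0.075, 0, -0.06]
    - [-0.004, -0.125, 0, -0.1]
    - [-0.006, -0.175, 0, -0.14]
    - [-0.0065, -0.225, 0.01, -0.164]
    - [-0.0065, -0.27, 0.02, -0.164]
    - [-0.0065, -0.3, 0.035, -0.164]
    - [-0.0065, -0.3055, 0.039, -0.164]
    - [-0.0065, -0.3055, 0.039, -0.164]
    - [-0.0065, -0.3055, 0.039, -0.164]
  hand: 0.055

```text
clock: 35.12
position: [0.5245, -0.3099, 0.0996]
ee_rot: [-0.249, 3.132, 0.002]
force: [0.3, -0.5, -0.6]
width: 0.598
gripper_force: 0.0
```

Run:
```python
from h import *
from cell import arm
w=arm.get_image("wrist")
badges(w,.018,(.37,.6,-.46,-.22),vmin=50)
step(.5243,-.3116,.018,99)
```

```text
badge z 0.0176 hue 109.0 [277. 221.] [ 0.5232 -0.3116] 35.3 24.6 -80.87
t=35.17 pos [ 0.5246 -0.3101  0.0998] yaw 99.11 tilt 0.05 F [0.5 0.6 0.6] w 0.0553 g 0.0 j7 2.36
MOVE [ 0.0006 -0.0015  0.0818] spin rad 0.0019
```

Call:
jog_arm:
  moves:
    - [0.0006, -0.001, 0.03, 0.0]
    - [0.0006, -0.001, 0.055, 0.0]
    - [0.0006, -0.001, 0.073, 0]
    - [0.0006, -0.001, 0.08, 0]
    - [0.0006, -0.001, 0.082, 0]
    - [0.0006, -0.001, 0.082, 0]
    - [0.0006, -0.001, 0.082, 0]

```text
clock: 36.05
position: [0.524, -0.3129, 0.0183]
ee_rot: [-0.246, 3.131, -0.001]
force: [0.0, -0.2, 0.3]
width: 0.601
gripper_force: 0.0
```

Call:
jog_arm:
  moves:
    - [0, 0, 0, 0]
    - [0, 0, 0, 0]
    - [0, 0, 0, 0]
    - [0, 0, 0, 0]
    - [0, 0, 0, 0]
  hand: 0.0

```text
clock: 36.67
position: [0.5237, -0.3127, 0.0178]
ee_rot: [-0.247, 3.132, 0.0]
force: [-1.0, 0.8, 2.8]
width: 0.392
gripper_force: 15.0
```

Call:
jog_arm:
  moves:
    - [0, 0, -0.01, 0]
    - [0, 0, -0.03, 0]
    - [0, 0, -0.06, 0]
    - [0, 0, -0.09, 0]
    - [0, 0, -0.1, 0]
    - [0, 0, -0.1, 0]

```text
clock: 37.42
position: [0.5238, -0.3127, 0.118]
ee_rot: [-0.247, 3.131, -0.001]
force: [-0.5, -0.4, -0.7]
width: 0.387
gripper_force: 15.0
```

Run:
```python
from h import *
step(.5205,-.087,.118,89.6)
```

```text
t=37.42 pos [ 0.5238 -0.3127  0.118 ] yaw 99.01 tilt 0.06 F [-0.5 -0.4 -0.7] w 0.0356 g 15.0 j7 2.35
MOVE [-0.0321  0.2234 -0.    ] spin rad 0.1642
```

Call:
jog_arm:
  moves:
    - [-0.004, 0.03, 0, 0.02]
    - [-0.01, 0.075, 0, 0.06]
    - [-0.018, 0.125, 0, 0.1]
    - [-0.025, 0.175, 0, 0.14]
    - [-0.03, 0.21, 0, 0.164]
    - [-0.032, 0.2235, 0, 0.164]
    - [-0.032, 0.2235, 0.01, 0.164]
    - [-0.032, 0.2235, 0.035, 0.164]
    - [-0.032, 0.2235, 0.058, 0.164]
    - [-0.032, 0.2235, 0.068, 0.164]
    - [-0.032, 0.2235, 0.07, 0.164]
    - [-0.032, 0.2235, 0.07, 0.164]
    - [-0.032, 0.2235, 0.07, 0.164]

```text
clock: 39.05
position: [0.5208, -0.0871, 0.0483]
ee_rot: [0.011, 3.14, -0.0]
force: [-0.5, 1.0, -0.8]
width: 0.391
gripper_force: 15.0
```

Run:
```python
from h import *
step(.519,-.087,.039,89.6)
chk("p3",np.arange(-.12,-.05,.004))
from cell import arm
```

```text
t=39.05 pos [ 0.5208 -0.0871  0.0483] yaw 89.60 tilt 0.08 F [-0.5  1.  -0.8] w 0.0359 g 15.0 j7 1.86
MOVE [0.0018 0.0001 0.0093] spin rad 0.0000
held near edge x med 0.5076 y -0.087 yaw -0.02 [-0.     -0.     -0.      0.0005 -0.      0.      0.      0.0006 -0.0005
  0.0001  0.0001]
plain x at mid 0.5096 (np.float64(0.5047174128394003), np.float64(-0.05694181535710872), np.float64(0.004940214023554103), 18)
lip+68 x at mid 0.5048 (np.float64(0.4372711509975595), np.float64(0.0060526718436940685), np.float64(0.0001334407233834537), 18)
```

Call:
jog_arm:
  moves:
    - [0.0008, 0, 0.003, 0]
    - [0.0017, 0, 0.006, 0]
    - [0.0017, 0, 0.008, 0]
    - [0.0017, 0, 0.009, 0]
    - [0.0017, 0, 0.009, 0]

```text
clock: 39.72
position: [0.5183, -0.0869, 0.0387]
ee_rot: [-0.011, -3.141, -0.0]
force: [-1.5, 0.1, 2.3]
width: 0.389
gripper_force: 15.0
```

Call:
jog_arm:
  moves:
    - [0, 0, 0, 0]
    - [0, 0, 0, 0]
    - [0, 0, 0, 0]
  hand: 0.05

```text
clock: 40.1
position: [0.5186, -0.0869, 0.0386]
ee_rot: [0.011, 3.141, -0.0]
force: [-0.3, -1.3, 0.3]
width: 0.543
gripper_force: 0.0
```

Call:
jog_arm:
  moves:
    - [0, 0, -0.01, 0]
    - [0, 0, -0.03, 0]
    - [0, 0, -0.06, 0]
    - [0, 0, -0.09, 0]
    - [0, 0.03, -0.12, 0]
    - [0, 0.07, -0.13, 0]
    - [0, 0.08, -0.13, 0]
    - [0, 0.08, -0.13, 0]
    - [0, 0.08, -0.13, 0]

```text
clock: 41.22
position: [0.5187, -0.0084, 0.1684]
ee_rot: [-0.013, -3.141, 0.001]
force: [0.2, -0.1, -0.9]
width: 0.547
gripper_force: 0.0
```

Run:
```python
from h import *
from cell import arm
step(.4695,-.006,.075,-.34)
w=arm.get_image("wrist");np.save("im12.npy",{"wrist":w},allow_pickle=True)
cv2.imwrite("pics/w12.png",w["color"][:,:,::-1])
badges(w,.039,(.495,.55,-.15,.15),vmin=60,zmin=.033)
C=cloud(w);H=hsv(w);ys=np.arange(-.125,.12,.005)
org=(H[:,:,0]>2)&(H[:,:,0]<17)&(H[:,:,1]>140);print("lip",line(w,org,.36,.50,ys,"min",.029))
bl=(H[:,:,1]<40)&(C[:,:,2]>.022)&(C[:,:,2]<.033);print("plain",line(w,bl,.46,.515,np.r_[-.05:-.03:5j,.025:.045:5j],"max",.029))
tq=(H[:,:,0]>70)&(H[:,:,0]<100)&(H[:,:,1]>60)&(C[:,:,2]>.018);print("tq",line(w,tq,.58,.67,ys,"max",.025))
q=plane(w,np.argwhere(tq&(C[:,:,2]>.0225))[:,::-1],.025,True)
for y in(-.155,-.145,.135,.143): k=abs(q[:,1]-y)<.003;print(y,"panel near x",q[k,0].min().round(4))
print("top view check");t=arm.get_image("top");badges(t,.039,(.49,.55,-.15,.15),vmin=60,fish=False,zmin=.033,amin=15)
```

```text
t=41.23 pos [ 0.5187 -0.0084  0.1684] yaw 89.51 tilt 0.06 F [ 0.2 -0.1 -0.9] w 0.0502 g 0.0 j7 1.62
MOVE [0.0492 0.002  0.0934] spin rad 1.5682
badge z 0.0385 hue 83.0 [282. 205.] [ 0.5188 -0.0059] 35.7 24.1 89.59
badge z 0.0387 hue 108.0 [194. 206.] [ 0.5187 -0.0861] 37.1 24.0 89.01
badge z 0.0386 hue 7.0 [370. 206.] [0.5196 0.0743] 36.5 24.0 89.33
lip (np.float64(0.4374369053590551), np.float64(0.007015515242040501), np.float64(0.00020022853464530824), 49)
plain (np.float64(0.5046425186888687), np.float64(0.006150558031765106), np.float64(4.4248429543015164e-05), 10)
tq (np.float64(0.6354074450403223), np.float64(0.06505953077903084), np.float64(0.015106718647279294), 45)
-0.155 panel near x 0.4446
-0.145 panel near x 0.4447
0.135 panel near x 0.4461
0.143 panel near x 0.4465
top view check
badge z 0.0330 hue None [246. 240.] [0.4961 0.0923] 57.4 12.1 88.64
badge z 0.0334 hue None [314. 238.] [ 0.4981 -0.1058] 48.9 13.8 83.43
```

View pics/w12.png

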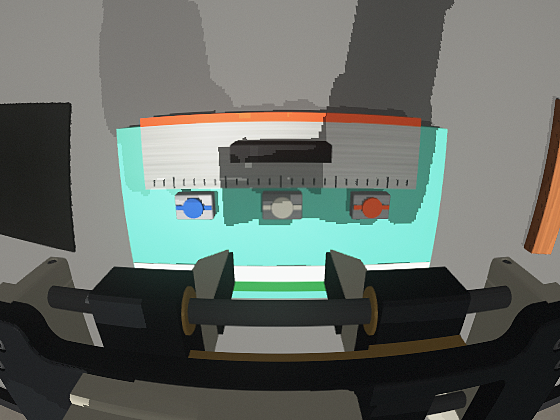

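The wrist view shows all three badges in a row, blue (194,206), white (282,205) and orange (370,206), parallel to the guide with estimated gaps of 1.4–2.6 mm. I move over the rib and re-measure from there.

Call:
jog_arm:
  moves:
    - [0.003, 0, 0, 0.06]
    - [0.007, 0, 0, 0.16]
    - [0.01, 0, 0, 0.27]
    - [0.013, 0, 0, 0.38]
    - [0.017, 0, 0, 0.49]
    - [0.02, 0, 0, 0.6]
    - [0.024, 0, 0, 0.71]
    - [0.028, 0, 0, 0.82]
    - [0.031, 0, 0, 0.93]
    - [0.035, 0, 0, 1.04]
    - [0.038, 0.001, 0.01, 1.15]
    - [0.042, 0.001, 0.02, 1.26]
    - [0.045, 0.002, 0.03, 1.37]
    - [0.047, 0.002, 0.04, 1.48]
    - [0.049, 0.002, 0.05, 1.55]
    - [0.049, 0.002, 0.055, 1.568]
    - [0.049, 0.002, 0.055, 1.568]
    - [0.049, 0.002, 0.055, 1.568]
    - [0.049, 0.002, 0.055, 1.568]
  hand: 0.045
  newtons: 40

```text
clock: 43.7
position: [0.4704, -0.0046, 0.1139]
ee_rot: [2.225, 2.217, 0.001]
force: [-0.3, -0.1, 0.5]
width: 0.487
gripper_force: 0.0
```

Run:
```python
from h import *
from cell import arm
step(.4695,-.006,.0457,-.34)
w=arm.get_image("wrist");np.save("im13.npy",{"wrist":w},allow_pickle=True)
cv2.imwrite("pics/w13.png",w["color"][:,:,::-1])
badges(w,.039,(.50,.55,-.15,.15),vmin=40,zmin=.034)
guidemeas(w,.025)
C=cloud(w);m=(C[:,:,2]>.05)&(C[:,:,2]<.07)&(abs(C[:,:,0]-.47)<.025)&(abs(C[:,:,1])<.07)
for b in blobs(m,50): print("rib",rect3(b,w,.063,True))
```

```text
t=43.70 pos [ 0.4704 -0.0046  0.1139] yaw -0.21 tilt 0.04 F [-0.3 -0.1  0.5] w 0.0447 g 0.0 j7 0.29
MOVE [-0.0014 -0.0009  0.0682] spin rad 0.0023
badge z 0.0387 hue 13.0 [352. 115.] [0.5205 0.0754] 35.4 24.4 89.65
badge z 0.0386 hue 83.0 [346. 226.] [ 0.52  -0.005] 36.4 24.6 89.85
lip outer x0 0.4373 yaw -0.77 res 0.0001 n 15
plain edge x0 0.5061 yaw -1.18 res 0.0025 n 15
panel far x0 0.6251 yaw -0.19 res 0.0002 n 15
visible tq near x0 0.5077 yaw 1.38 res 0.0019 n 15
rib (array([ 0.4696, -0.0052]), 82.2, 13.9, 89.37)
```

View pics/w13.png

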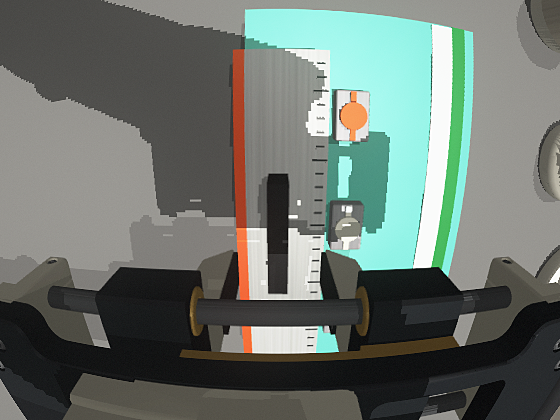

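Run:
```python
from h import *
w=np.load("im13.npy",allow_pickle=True).item()["wrist"]
C=cloud(w);H=hsv(w)
for r in (96,104,112,120,128,134,206,214,222,230,238):
    seg=range(318,346)
    tqc=[c for c in seg if 70<H[r,c,0]<100 and H[r,c,1]>50]
    top=[c for c in seg if C[r,c,2]>.0365]
    if tqc and top:
        a=plane(w,[[tqc[0]-.5,r]],.029,True)[0];b=plane(w,[[top[0]-.5,r]],.039,True)[0]
        f=plane(w,[[tqc[-1]+.5,r]],.025,True)[0]
        print(r,tqc[0],tqc[-1],top[0],"edge %.4f badgetop %.4f gap %.1f | badge foot %.4f gap %.1f y %.3f"%(a[0],b[0],1e3*(b[0]-a[0]),f[0],1e3*(f[0]-a[0]),b[1]))
r=112;print([(c,*H[r,c],C[r,c,2].round(3)) for c in range(324,340)])
r=222;print([(c,*H[r,c],C[r,c,2].round(3)) for c in range(318,336)])
```

```text
96 330 333 336 edge 0.5062 badgetop 0.5088 gap 2.6 | badge foot 0.5098 gap 3.5 y 0.088
104 330 332 336 edge 0.5063 badgetop 0.5089 gap 2.6 | badge foot 0.5091 gap 2.8 y 0.083
112 330 332 336 edge 0.5064 badgetop 0.5089 gap 2.6 | badge foot 0.5092 gap 2.8 y 0.077
120 329 332 335 edge 0.5057 badgetop 0.5084 gap 2.6 | badge foot 0.5093 gap 3.5 y 0.072
128 329 332 336 edge 0.5058 badgetop 0.5092 gap 3.3 | badge foot 0.5094 gap 3.5 y 0.066
134 329 332 336 edge 0.5059 badgetop 0.5093 gap 3.3 | badge foot 0.5095 gap 3.6 y 0.062
206 326 329 333 edge 0.5054 badgetop 0.5090 gap 3.6 | badge foot 0.5091 gap 3.7 y 0.011
214 325 329 331 edge 0.5049 badgetop 0.5078 gap 2.9 | badge foot 0.5093 gap 4.5 y 0.005
222 325 328 331 edge 0.5051 badgetop 0.5081 gap 2.9 | badge foot 0.5089 gap 3.7 y -0.001
230 324 327 331 edge 0.5046 badgetop 0.5084 gap 3.8 | badge foot 0.5084 gap 3.8 y -0.008
238 324 327 330 edge 0.5049 badgetop 0.5080 gap 3.0 | badge foot 0.5087 gap 3.8 y -0.014
[(324, np.uint8(30), np.uint8(2), np.uint8(247), np.float64(0.03)), (325, np.uint8(30), np.uint8(3), np.uint8(247), np.float64(0.0
[... 1493 characters left out ...]
np.float64(0.024)), (326, np.uint8(82), np.uint8(130), np.uint8(112), np.float64(0.025)), (327, np.uint8(83), np.uint8(123), np.uint8(102), np.float64(0.025)), (328, np.uint8(81), np.uint8(108), np.uint8(102), np.float64(0.025)), (329, np.uint8(45), np.uint8(8), np.uint8(65), np.float64(0.03)), (330, np.uint8(60), np.uint8(4), np.uint8(62), np.float64(0.033)), (331, np.uint8(45), np.uint8(8), np.uint8(66), np.float64(0.037)), (332, np.uint8(45), np.uint8(5), np.uint8(95), np.float64(0.038)), (333, np.uint8(75), np.uint8(5), np.uint8(109), np.float64(0.038)), (334, np.uint8(60), np.uint8(2), np.uint8(110), np.float64(0.038)), (335, np.uint8(60), np.uint8(5), np.uint8(109), np.float64(0.038))]
```

The side view puts the gaps nearer 3 mm for orange (352,115) and white (346,226), which is too marginal. I will regrip each badge in place and slide it about 1.7 mm towards the guide.

Call:
jog_arm:
  moves:
    - [0, 0.003, 0, -0.06]
    - [0, 0.007, 0, -0.16]
    - [0, 0.01, 0, -0.27]
    - [0, 0.013, 0, -0.38]
    - [0, 0.017, 0, -0.49]
    - [0, 0.02, 0, -0.6]
    - [0, 0.024, 0, -0.71]
    - [0, 0.028, 0, -0.82]
    - [0, 0.031, 0, -0.93]
    - [0, 0.035, 0, -1.04]
    - [0, 0.038, 0, -1.15]
    - [0, 0.042, 0, -1.26]
    - [-0.001, 0.045, 0, -1.37]
    - [-0.0015, 0.047, 0, -1.48]
    - [-0.0015, 0.049, 0, -1.55]
    - [-0.0015, 0.0493, 0, -1.567]
    - [-0.0015, 0.0493, 0, -1.567]
    - [-0.0015, 0.0493, 0, -1.567]
  hand: 0.05
  newtons: 10

```text
clock: 46.0
position: [0.5193, -0.0062, 0.1136]
ee_rot: [0.014, 3.142, 0.0]
force: [0.2, 0.0, 0.5]
width: 0.544
gripper_force: 0.0
```

Run:
```python
from h import *
step(.5197,-.006,.039,89.6)
```

```text
t=46.00 pos [ 0.5193 -0.0062  0.1136] yaw 89.50 tilt 0.00 F [0.2 0.  0.5] w 0.0500 g 0.0 j7 1.61
MOVE [-0.0004  0.0002  0.0746] spin rad -0.0018
```

Call:
jog_arm:
  moves:
    - [0, 0, 0.025, -0.002]
    - [0, 0, 0.05, -0.002]
    - [0, 0, 0.066, -0.002]
    - [0, 0, 0.073, -0.002]
    - [0, 0, 0.0746, -0.002]
    - [0, 0, 0.0746, -0.002]
    - [0, 0, 0.0746, -0.002]

```text
clock: 46.88
position: [0.5198, -0.0062, 0.0396]
ee_rot: [0.009, 3.14, 0.0]
force: [-0.0, -0.2, 0.2]
width: 0.542
gripper_force: 0.0
```

Call:
jog_arm:
  moves:
    - [0, 0, 0, 0]
    - [0, 0, 0, 0]
    - [0, 0, 0, 0]
    - [0, 0, 0, 0]
  hand: 0.0

```text
clock: 47.38
position: [0.5196, -0.0062, 0.0392]
ee_rot: [0.009, 3.141, 0.0]
force: [-0.2, 0.2, 4.1]
width: 0.39
gripper_force: 10.0
```

Call:
jog_arm:
  moves:
    - [0.0005, 0, 0, 0]
    - [0.001, 0, 0, 0]
    - [0.0017, 0, 0, 0]
    - [0.0017, 0, 0, 0]
    - [0.0017, 0, 0, 0]

```text
clock: 48.0
position: [0.5182, -0.0062, 0.0392]
ee_rot: [0.009, 3.141, 0.0]
force: [2.5, -0.0, 5.1]
width: 0.389
gripper_force: 10.0
```

Call:
jog_arm:
  moves:
    - [0, 0, 0, 0]
    - [0, 0, 0, 0]
    - [0, 0, 0, 0]
  hand: 0.05

```text
clock: 48.38
position: [0.517, -0.0062, 0.0387]
ee_rot: [-0.009, -3.14, 0.0]
force: [-0.2, -0.1, 0.7]
width: 0.545
gripper_force: 0.0
```

Call:
jog_arm:
  moves:
    - [0, 0, -0.01, 0]
    - [0, 0, -0.03, 0]
    - [0, 0, -0.045, 0]
    - [0, 0.03, -0.045, 0]
    - [0, 0.07, -0.045, 0]
    - [0, 0.0815, -0.045, 0]
    - [0, 0.0815, -0.045, 0]
    - [0, 0.0815, -0.045, 0]
    - [0, 0.0815, -0.045, 0]

```text
clock: 49.5
position: [0.5182, 0.0739, 0.0841]
ee_rot: [0.012, 3.142, -0.001]
force: [-0.2, -1.1, -0.7]
width: 0.543
gripper_force: 0.0
```

```bash
cat >> h.py <<'E'
def gaps(w):
    C=cloud(w);H=hsv(w);ys=np.arange(-.12,.115,.004)
    org=(H[:,:,0]>2)&(H[:,:,0]<17)&(H[:,:,1]>140);f=line(w,org,.36,.47,ys,"min",.029)
    print("lip x0 %.4f slope %.4f"%f[:2])
    badges(w,.039,(.50,.55,-.15,.15),vmin=40,zmin=.034)
E
python3 - <<'E'
from h import *
from cell import arm
step(.5203,.0755,.039,89.6)
w=arm.get_image("wrist");gaps(w)
print("before");gaps(np.load("im12.npy",allow_pickle=True).item()["wrist"])
E
```

```text
t=49.50 pos [0.5182 0.0739 0.0841] yaw 89.55 tilt 0.03 F [-0.2 -1.1 -0.7] w 0.0498 g 0.0 j7 1.47
MOVE [-0.0021  0.0017  0.0451] spin rad -0.0008
lip x0 0.4373 slope 0.0075
badge z 0.0385 hue 7.0 [282. 245.] [0.5194 0.0755] 35.2 24.7 89.55
badge z 0.0387 hue None [162. 242.] [ 0.5178 -0.005 ] 36.5 25.7 89.7
badge z 0.0385 hue 108.0 [ 70. 241.] [ 0.5188 -0.0844] 39.0 25.5 89.83
before
lip x0 0.4374 slope 0.0071
badge z 0.0386 hue 83.0 [282. 205.] [ 0.5188 -0.0059] 35.6 24.1 89.61
badge z 0.0386 hue 7.0 [370. 206.] [0.5196 0.0742] 36.8 24.0 89.33
badge z 0.0387 hue 108.0 [194. 206.] [ 0.5191 -0.0862] 37.1 23.1 89.04
```

Call:
jog_arm:
  moves:
    - [-0.001, 0.0015, 0.01, 0]
    - [-0.0018, 0.0015, 0.03, 0]
    - [-0.0018, 0.0015, 0.042, 0]
    - [-0.0018, 0.0015, 0.045, 0]
    - [-0.0018, 0.0015, 0.045, 0]
    - [-0.0018, 0.0015, 0.045, 0]

```text
clock: 50.3
position: [0.5203, 0.0768, 0.0395]
ee_rot: [0.009, 3.141, 0.0]
force: [0.7, -0.6, 0.3]
width: 0.546
gripper_force: 0.0
```

Call:
jog_arm:
  moves:
    - [0, 0, 0, 0]
    - [0, 0, 0, 0]
    - [0, 0, 0, 0]
    - [0, 0, 0, 0]
  hand: 0.0

```text
clock: 50.8
position: [0.5202, 0.0768, 0.0393]
ee_rot: [0.009, 3.141, 0.0]
force: [0.0, -1.2, 4.9]
width: 0.391
gripper_force: 10.0
```

Call:
jog_arm:
  moves:
    - [0.0005, 0, 0, 0]
    - [0.001, 0, 0, 0]
    - [0.0018, 0, 0, 0]
    - [0.0018, 0, 0, 0]
    - [0.0018, 0, 0, 0]

```text
clock: 51.42
position: [0.5189, 0.0768, 0.0393]
ee_rot: [0.009, 3.14, 0.0]
force: [2.4, 0.3, 6.0]
width: 0.39
gripper_force: 10.0
```

Call:
jog_arm:
  moves:
    - [0, 0, 0, 0]
    - [0, 0, 0, 0]
    - [0, 0, 0, 0]
  hand: 0.05

```text
clock: 51.8
position: [0.5175, 0.0767, 0.0387]
ee_rot: [-0.009, -3.14, 0.0]
force: [0.2, -0.1, -0.4]
width: 0.547
gripper_force: 0.0
```

Call:
jog_arm:
  moves:
    - [0, 0, -0.01, 0]
    - [0, 0, -0.03, 0]
    - [0, 0, -0.045, 0]
    - [0, -0.03, -0.045, 0]
    - [0, -0.07, -0.045, 0]
    - [0, -0.11, -0.045, 0]
    - [0, -0.15, -0.045, 0]
    - [0, -0.162, -0.045, 0]
    - [0, -0.162, -0.045, 0]
    - [0, -0.162, -0.045, 0]
    - [0, -0.162, -0.045, 0]

```text
clock: 53.18
position: [0.5174, -0.0837, 0.084]
ee_rot: [-0.006, -3.142, -0.001]
force: [0.1, -0.3, 0.1]
width: 0.544
gripper_force: 0.0
```

Run:
```python
from h import *
from cell import arm
step(.519,-.0865,.039,89.6)
w=arm.get_image("wrist");gaps(w)
```

```text
t=53.17 pos [ 0.5174 -0.0837  0.084 ] yaw 89.79 tilt 0.04 F [ 0.1 -0.3  0.1] w 0.0500 g 0.0 j7 1.78
MOVE [-0.0017 -0.0028  0.045 ] spin rad 0.0033
lip x0 0.4372 slope 0.0059
badge z 0.0386 hue 108.0 [274. 244.] [ 0.5185 -0.0871] 35.1 24.7 89.91
badge z 0.0386 hue 84.0 [392. 242.] [ 0.5178 -0.008 ] 36.9 25.6 -89.55
badge z 0.0385 hue 10.0 [489. 239.] [0.5184 0.0736] 38.8 24.9 89.47
```

Call:
jog_arm:
  moves:
    - [-0.001, -0.0028, 0.01, 0.003]
    - [-0.0015, -0.0028, 0.03, 0.003]
    - [-0.0015, -0.0028, 0.042, 0.003]
    - [-0.0015, -0.0028, 0.045, 0.003]
    - [-0.0015, -0.0028, 0.045, 0.003]
    - [-0.0015, -0.0028, 0.045, 0.003]

```text
clock: 53.98
position: [0.5191, -0.0881, 0.0395]
ee_rot: [0.014, 3.141, -0.0]
force: [-0.2, 0.1, 0.2]
width: 0.547
gripper_force: 0.0
```

Call:
jog_arm:
  moves:
    - [0, 0, 0, 0]
    - [0, 0, 0, 0]
    - [0, 0, 0, 0]
    - [0, 0, 0, 0]
  hand: 0.0

```text
clock: 54.48
position: [0.5189, -0.088, 0.0393]
ee_rot: [0.014, 3.141, 0.0]
force: [-1.4, 0.9, 5.5]
width: 0.391
gripper_force: 10.0
```

Call:
jog_arm:
  moves:
    - [0.0005, 0, 0, 0]
    - [0.001, 0, 0, 0]
    - [0.0018, 0, 0, 0]
    - [0.0018, 0, 0, 0]
    - [0.0018, 0, 0, 0]

```text
clock: 55.1
position: [0.5176, -0.0881, 0.0393]
ee_rot: [0.014, 3.14, -0.0]
force: [2.7, 0.7, 5.8]
width: 0.392
gripper_force: 10.0
```

Call:
jog_arm:
  moves:
    - [0, 0, 0, 0]
    - [0, 0, 0, 0]
    - [0, 0, 0, 0]
  hand: 0.05

```text
clock: 55.48
position: [0.5162, -0.088, 0.0387]
ee_rot: [-0.014, -3.14, -0.0]
force: [0.3, 0.2, 0.2]
width: 0.544
gripper_force: 0.0
```

Call:
jog_arm:
  moves:
    - [0, 0, -0.01, 0]
    - [0, 0, -0.03, 0]
    - [0, 0, -0.06, 0]
    - [0, 0.03, -0.08, 0]
    - [0, 0.07, -0.08, 0]
    - [0, 0.08, -0.08, 0]
    - [0, 0.08, -0.08, 0]
    - [0, 0.08, -0.08, 0]

```text
clock: 56.48
position: [0.5175, -0.0095, 0.1191]
ee_rot: [-0.016, -3.141, 0.001]
force: [0.2, 0.2, -0.7]
width: 0.542
gripper_force: 0.0
```

Run:
```python
from h import *
from cell import arm
step(.4695,-.006,.114,-.34)
w=arm.get_image("wrist");gaps(w)
```

```text
t=56.48 pos [ 0.5175 -0.0095  0.1191] yaw 89.40 tilt 0.04 F [ 0.2  0.2 -0.7] w 0.0498 g 0.0 j7 1.61
MOVE [0.0481 0.003  0.0051] spin rad 1.5663
lip x0 0.4373 slope 0.0067
badge z 0.0386 hue None [283. 224.] [ 0.5178 -0.0065] 34.9 24.6 89.41
badge z 0.0386 hue 7.0 [389. 223.] [0.5184 0.0753] 37.0 24.4 89.53
badge z 0.0386 hue 108.0 [179. 225.] [ 0.5173 -0.0871] 36.4 25.2 89.39
```

Call:
jog_arm:
  moves:
    - [0.003, 0, 0, 0.06]
    - [0.007, 0, 0, 0.16]
    - [0.01, 0, 0, 0.27]
    - [0.013, 0, 0, 0.38]
    - [0.017, 0, 0, 0.49]
    - [0.02, 0, 0, 0.6]
    - [0.024, 0, 0, 0.71]
    - [0.028, 0, 0, 0.82]
    - [0.031, 0, 0, 0.93]
    - [0.035, 0, 0, 1.04]
    - [0.038, 0.001, 0, 1.15]
    - [0.042, 0.001, 0, 1.26]
    - [0.045, 0.002, 0, 1.37]
    - [0.047, 0.002, 0, 1.48]
    - [0.048, 0.003, 0.005, 1.55]
    - [0.048, 0.003, 0.005, 1.566]
    - [0.048, 0.003, 0.005, 1.566]
    - [0.048, 0.003, 0.005, 1.566]
    - [0.048, 0.003, 0.005, 1.566]
  hand: 0.045
  newtons: 40

```text
clock: 58.9
position: [0.4697, -0.0047, 0.1141]
ee_rot: [2.226, 2.217, 0.0]
force: [0.5, -0.4, 0.6]
width: 0.492
gripper_force: 0.0
```

Run:
```python
from h import *
from cell import arm
step(.4695,-.006,.0460,-.36)
w=arm.get_image("wrist");np.save("im14.npy",{"wrist":w},allow_pickle=True)
gaps(w);C=cloud(w);H=hsv(w)
m=(C[:,:,2]>.05)&(C[:,:,2]<.07)&(abs(C[:,:,0]-.47)<.025)&(abs(C[:,:,1])<.07)
for b in blobs(m,50): print("rib",rect3(b,w,.063,True))
for r in list(range(80,145,8))+list(range(200,245,8)):
    seg=range(316,346)
    tqc=[c for c in seg if 70<H[r,c,0]<100 and H[r,c,1]>50]; top=[c for c in seg if C[r,c,2]>.0365]
    if tqc and top:
        a=plane(w,[[tqc[0]-.5,r]],.029,True)[0];b=plane(w,[[top[0]-.5,r]],.039,True)[0]
        print(r,tqc[0],tqc[-1],top[0],"gap %.1f y %.3f"%(1e3*(b[0]-a[0]),b[1]))
```

```text
t=58.90 pos [ 0.4697 -0.0047  0.1141] yaw -0.22 tilt 0.01 F [ 0.5 -0.4  0.6] w 0.0452 g 0.0 j7 0.28
MOVE [-0.0013 -0.0002  0.0681] spin rad 0.0025
lip x0 0.4377 slope 0.0066
badge z 0.0387 hue 13.0 [351. 114.] [0.5192 0.0765] 35.3 24.4 89.61
badge z 0.0386 hue 83.0 [345. 226.] [ 0.5187 -0.0052] 36.4 24.6 89.95
rib (array([ 0.4696, -0.0054]), 82.2, 13.9, 89.36)
88 331 335 336 gap 1.9 y 0.094
96 331 332 335 gap 1.2 y 0.088
104 331 332 335 gap 1.2 y 0.083
112 330 332 335 gap 1.9 y 0.077
120 330 331 331 gap -0.9 y 0.072
128 330 331 335 gap 1.9 y 0.066
136 330 331 335 gap 1.9 y 0.061
208 327 328 331 gap 1.4 y 0.009
216 326 328 331 gap 2.2 y 0.003
224 326 327 330 gap 1.4 y -0.003
232 325 327 330 gap 2.2 y -0.009
240 325 326 329 gap 1.5 y -0.016
```

Gaps are now about 1–2 mm everywhere. The white badge sits beside the rib, so I use a narrow 26 mm opening and a higher grasp.

Call:
jog_arm:
  moves:
    - [-0.001, 0, 0.01, 0.0025]
    - [-0.001, 0, 0.03, 0.0025]
    - [-0.001, 0, 0.045, 0.0025]
    - [-0.001, 0, 0.055, 0.0025]
    - [-0.001, 0, 0.062, 0.0025]
    - [-0.001, 0, 0.064, 0.0025]
    - [-0.001, 0, 0.064, 0.0025]
    - [-0.001, 0, 0.064, 0.0025]
  hand: 0.026

```text
clock: 59.95
position: [0.4699, -0.0056, 0.0504]
ee_rot: [2.228, 2.214, 0.001]
force: [-0.4, 0.1, 0.6]
width: 0.281
gripper_force: 0.0
```

Call:
jog_arm:
  moves:
    - [0, 0, 0, 0]
    - [0, 0, 0, 0]
    - [0, 0, 0, 0]
    - [0, 0, 0, 0]
  hand: 0.0

```text
clock: 60.45
position: [0.4694, -0.0055, 0.0502]
ee_rot: [-2.228, -2.214, -0.0]
force: [-3.6, 1.1, 6.7]
width: 0.148
gripper_force: 40.0
```

Run:
```python
from h import *
step()
```

```text
t=60.45 pos [ 0.4694 -0.0055  0.0502] yaw -0.38 tilt 0.03 F [-3.6  1.1  6.7] w 0.0136 g 40.0 j7 0.38
MOVE [0. 0. 0.] spin rad 0.0000
```

Call:
jog_arm:
  moves:
    - [0, -0.0005, -0.001, 0]
    - [0, -0.0005, -0.004, 0]
    - [0, -0.0005, -0.009, 0]
    - [0, -0.0005, -0.016, 0]
    - [0, -0.0005, -0.03, 0]
    - [0, -0.0005, -0.05, 0]
    - [0, -0.0005, -0.075, 0]
    - [0, -0.0005, -0.1, 0]
    - [0, -0.0005, -0.1, 0]
    - [0, -0.0005, -0.1, 0]

```text
clock: 61.7
position: [0.4687, -0.0054, 0.1497]
ee_rot: [-2.228, -2.214, -0.0]
force: [0.3, -0.8, -5.1]
width: 0.15
gripper_force: 40.0
```

Run:
```python
from h import *
step(.4916,.3407,.15,83.8)
```

```text
t=61.70 pos [ 0.4687 -0.0054  0.1497] yaw -0.36 tilt 0.03 F [ 0.3 -0.8 -5.1] w 0.0137 g 40.0 j7 0.22
MOVE [ 3.462e-01  2.070e-02 -2.000e-04] spin rad -1.4688
```

Call:
jog_arm:
  moves:
    - [0.008, 0, 0, -0.04]
    - [0.025, 0.001, 0, -0.12]
    - [0.05, 0.002, 0, -0.22]
    - [0.075, 0.004, 0, -0.32]
    - [0.1, 0.006, 0, -0.42]
    - [0.125, 0.008, 0, -0.52]
    - [0.15, 0.01, 0, -0.62]
    - [0.175, 0.012, 0, -0.72]
    - [0.2, 0.013, 0, -0.82]
    - [0.225, 0.015, 0, -0.92]
    - [0.25, 0.016, 0, -1.02]
    - [0.275, 0.018, 0, -1.12]
    - [0.3, 0.019, 0, -1.22]
    - [0.32, 0.02, 0, -1.32]
    - [0.335, 0.0205, 0, -1.41]
    - [0.344, 0.0205, 0, -1.46]
    - [0.346, 0.0205, 0, -1.469]
    - [0.346, 0.0205, 0, -1.469]
    - [0.346, 0.0205, 0, -1.469]

```text
clock: 64.08
position: [0.492, 0.3396, 0.15]
ee_rot: [-0.172, -3.137, 0.001]
force: [0.7, -0.9, -4.0]
width: 0.148
gripper_force: 40.0
```

Run:
```python
from h import *
from cell import arm
step(.4916,.3407,.0455,83.8)
w=arm.get_image("wrist");cv2.imwrite("pics/w15.png",w["color"][:,:,::-1])
t=arm.get_image("top");badges(t,.039,(.49,.55,-.15,.15),vmin=60,fish=False,zmin=.031,amin=15,k=0)
```

```text
t=64.08 pos [0.492  0.3396 0.15  ] yaw 83.72 tilt 0.02 F [ 0.7 -0.9 -4. ] w 0.0135 g 40.0 j7 0.90
MOVE [0.0005 0.0011 0.1045] spin rad -0.0015
badge z 0.0396 hue None [281. 232.] [ 0.515  -0.0038] 40.4 29.6 -82.07
badge z 0.0407 hue 107.0 [308. 231.] [ 0.5198 -0.0858] 40.7 33.7 -85.62
badge z 0.0409 hue 11.0 [253. 232.] [0.518  0.0733] 43.3 29.6 79.77
```

View pics/w15.png

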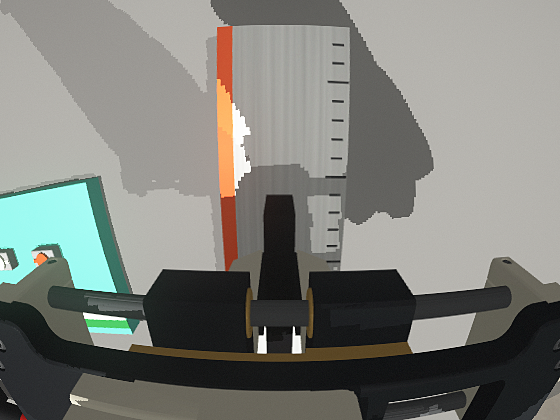

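The guide is held level over its rest, with the lip at column 225 and the badges still in place at left. I lower it.

Call:
jog_arm:
  moves:
    - [0.0005, 0.001, 0.025, -0.001]
    - [0.0005, 0.001, 0.05, -0.001]
    - [0.0005, 0.001, 0.075, -0.001]
    - [0.0005, 0.001, 0.093, -0.001]
    - [0.0005, 0.001, 0.1, -0.001]
    - [0.0005, 0.001, 0.103, -0.001]
    - [0.0005, 0.001, 0.104, -0.001]
    - [0.0005, 0.001, 0.104, -0.001]

```text
clock: 65.18
position: [0.4919, 0.3416, 0.0466]
ee_rot: [0.169, 3.136, 0.001]
force: [0.0, -0.2, -4.0]
width: 0.151
gripper_force: 40.0
```

Call:
jog_arm:
  moves:
    - [0, 0, 0.0004, 0]
    - [0, 0, 0.0008, 0]
    - [0, 0, 0.0008, 0]

```text
clock: 65.55
position: [0.4915, 0.3414, 0.0453]
ee_rot: [0.169, 3.137, 0.0]
force: [-0.7, 0.1, -5.0]
width: 0.149
gripper_force: 40.0
```

Call:
jog_arm:
  moves:
    - [0, 0, 0.0004, 0]
    - [0, 0, 0.0005, 0]
    - [0, 0, 0.0005, 0]

```text
clock: 65.92
position: [0.4916, 0.3413, 0.0452]
ee_rot: [0.169, 3.137, 0.0]
force: [-2.4, -1.6, 4.8]
width: 0.151
gripper_force: 40.0
```

Call:
jog_arm:
  moves:
    - [0, 0, 0, 0]
    - [0, 0, 0, 0]
    - [0, 0, 0, 0]
    - [0, 0, 0, 0]
  hand: 0.045

```text
clock: 66.42
position: [0.4916, 0.3414, 0.0447]
ee_rot: [0.169, 3.137, 0.0]
force: [1.8, -0.6, 0.1]
width: 0.485
gripper_force: 0.0
```

Call:
jog_arm:
  moves:
    - [0, 0, -0.02, 0]
    - [0, 0, -0.06, 0]
    - [0, 0, -0.1, 0]
    - [0, 0, -0.14, 0]
    - [0, -0.05, -0.18, 0]
    - [0, -0.1, -0.2, 0]
    - [0, -0.14, -0.2, 0]
    - [0, -0.14, -0.2, 0]
    - [0, -0.14, -0.2, 0]

```text
clock: 67.55
position: [0.4765, 0.2028, 0.2448]
ee_rot: [0.168, 3.137, 0.001]
force: [-0.1, 0.8, -0.6]
width: 0.49
gripper_force: 0.0
```

Run:
```python
from h import *
from cell import arm
step()
w=arm.get_image("wrist");H=hsv(w);C=cloud(w)
for b in blobs(cv2.inRange(H,(3,140,80),(16,255,255)),100): print("lip",rect3(b,w,.024,True))
badges(w,.039,(.49,.55,-.15,.15),vmin=60,zmin=.033)
m=(C[:,:,2]>.01)&(C[:,:,2]<.035)&(abs(C[:,:,1]-.35)<.05)&(H[:,:,1]<60);print("blade z",np.median(C[m][:,2]))
cv2.imwrite("pics/w16.png",w["color"][:,:,::-1])
```

```text
t=67.55 pos [0.4765 0.2028 0.2448] yaw 83.87 tilt 0.04 F [-0.1  0.8 -0.6] w 0.0449 g 0.0 j7 1.05
MOVE [0. 0. 0.] spin rad 0.0000
lip (array([0.4821, 0.3114]), 244.8, 12.5, -6.15)
lip (array([0.5254, 0.0711]), 30.4, 19.0, -61.26)
badge z 0.0385 hue 11.0 [180. 230.] [0.5185 0.0785] 37.5 25.1 89.79
badge z 0.0385 hue None [121. 236.] [ 0.518  -0.0041] 38.7 25.7 90.0
badge z 0.0385 hue 108.0 [ 73. 239.] [ 0.5179 -0.0848] 41.0 25.7 -89.67
blade z 0.023191882509233208
```

View pics/w16.png

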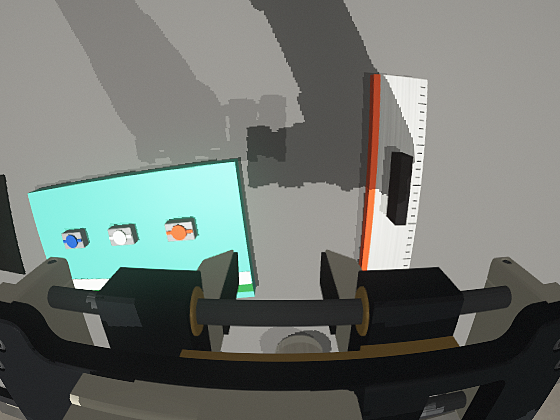

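The guide is flat on its rest, with blade height 0.023 m and its pose as at the start. The three badges are undisturbed in a row at (73,239), (121,236) and (180,230), about 72.5 mm from the panel's near edge. I hand the job in.

```bash
python3 -c "
from cell import arm
print(arm.sign_off())"
```

```text
the job is handed in; nothing more can be done
None
```

I handed the job in at about 68 s; the sign-off returned no verdict. All three badges present (orange, white and blue; there was no maroon one) lie flat in a row on the panel, about 72.5 mm from its near edge. The straightedge is back flat on its rest, and the bottle and jar were left alone.

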